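# Uncover the polariser and set its ring to the index

## Task

Make the inspection lamp's polariser ready: with the fingertips, first push the dust cover's tab around until the cover is fully aside, then push the tab of the ring's lever around its arc until the lever's pointer stands at the dark index block clamped on the rim of the scale. Only push: do not grip the tabs or use force, and let the unit, its index block and the things around it stay where they are. Finish with the hand clear.

Things in the scene. Friction and masses are not known exactly. Their poses are not given: they have to be found in the camera images.
- polariser: The polariser unit of the inspection lamp: heavy (about 2 kg), loose on the table on a grey base plate 200 x 170 x 14 mm. Origin: on the table, on the vertical axis of the round scale and ring. z up; local -x is the front, the side of the scale (towards the robot, give or take 0.35 rad). A fixed aluminium scale disc (radius 78 mm, top at z = 28 mm) carries black marks 0.1 rad apart; on it turns a dark knurled ring (radius 50 mm, top at z = 41 mm) with a glass window.
- ring (a joint): Angle of the ring in rad about the unit's vertical axis; at 0 its lever points along local -x, positive is counter-clockwise seen from above (a lever in front moves to local -y). At angle a the lever's direction is local (-cos a, -sin a). Range -1.15 to 1.15; starts at -1.05 to -0.8, always clockwise of the index. Stays where it is left; needs about 1.1 N at the tab.
- ring_tab (a point): Middle of the upright steel finger tab on the ring's lever: 62 mm from the unit's axis; the tab is 16 mm (along the lever) x 12 mm x 38 mm high, from z = 37 to 75 mm over the table.
- ring_pointer (a point): Tip of the 3 mm wide pointer at the end of the ring's lever, 76 mm from the axis, z = 34 mm.
- index_mark (a point): The place the pointer tip must meet: middle of the inner face of the index block, a dark steel block 8 mm wide, 10 mm deep, with its top at z = 38 mm, clamped on the rim of the scale; 76 mm from the axis, z = 34 mm.
- index (a joint): Angle of the index block on the scale, in rad, counted like the ring's angle; the pointer meets the index when both angles are equal. Lies between -0.45 and 0.75. It is clamped by friction (slips at about 11 N) and must be left where it is.
- cover (a joint): Angle of the dust cover, rad: 0 = over the window, 1.4 = against its stop, fully aside. Vertical pivot on a post at local (0.088, 0), 88 mm behind the unit's axis; growing is counter-clockwise seen from above, so the tab moves to local -y: it is at local (0.088 - 0.088 cos q, -0.088 sin q). Starts at 0 to 0.12. Stays where it is left; needs about 0.8 N at the tab.
- cover_tab (a point): Middle of the upright steel finger tab on the dust cover (a bright aluminium disc of radius 33 mm, 4 mm thick, z = 50 to 54 mm): 88 mm from the cover's pivot, 16 mm (towards the pivot) x 12 mm x 34 mm high, from z = 54 to 88 mm.
- ring_tab_left: Half of the finger tab of the ring's lever: 16 mm along the lever, 6 mm thick. This is the left half (+y side when the lever points to local -x); origin at the centre of its underside. Pressing on both halves at once (more than 1.5 N on each) counts as gripping the tab.
- ring_tab_right: Half of the finger tab of the ring's lever: 16 mm along the lever, 6 mm thick. This is the right half (-y side when the lever points to local -x); origin at the centre of its underside. Pressing on both halves at once (more than 1.5 N on each) counts as gripping the tab.
- cover_tab_left: Half of the finger tab of the dust cover: 16 mm along the lever, 6 mm thick. This is the left half (+y side when the lever points to local -x); origin at the centre of its underside. Pressing on both halves at once (more than 1.5 N on each) counts as gripping the tab.
- cover_tab_right: Half of the finger tab of the dust cover: 16 mm along the lever, 6 mm thick. This is the right half (-y side when the lever points to local -x); origin at the centre of its underside. Pressing on both halves at once (more than 1.5 N on each) counts as gripping the tab.
- clip_box: Bystander: small blue box with clear lid, 44 x 70 x 30 mm, loose; origin under its centre.
- strip_carrier: Bystander: flat metal strip carrier, 38 x 90 x 9 mm, loose; origin under its centre.
- chip_box: Bystander: flat dark chip box with a pale lid, 50 x 50 x 14 mm, loose; origin under its centre.

How it is judged:
By the outcome, as a careful person would: the job done as asked, in the order asked, and still so for the second after the job is handed in, with the robot touching nothing.
It also fails if it takes over 70 s, if anything falls off the work surface, if the arm or the gripper's body presses on something with over 40 N, if the wrist force passes 120 N, or if a joint passes its speed limit or range.

## Robot

A 6-joint arm with a two-finger parallel gripper is mounted at the origin on the work surface; the furniture and walls round the work are solid. World frame = base frame: x ahead of the robot, y to its left, z up, the work surface at z = 0. Lengths are in m, angles in degrees, forces in N, time in s.
With the tool pointing down it reaches from about 0.25 to 0.725 m from the base axis. Payload 9.7 kg.
Tool frame: the origin (TCP) lies at the very end of the fingers, on their centre line; the grasp point (between the pads) lies 19 mm behind it (bot.pinch_z is the distance from the TCP to the grasp point, in m); x points along the fingers, z is the direction in which the jaws open and shut, and the axes are right-handed (so a half turn about x gives the same grasp; the last joint's range is limited). The gripper opens to 85 mm and grips with 20 to 120 N. Pads are 22 mm wide; open, the fingers measure 114 mm over their backs; the gripper's body (76 mm by 85 mm) begins 54 mm behind the grasp point. The pads swing forward as they close: fully open they stand 13 mm farther back than shut.
Start: joints at [70.417, 4.979, 10.078, 95.1, 0, 90], TCP at [0.184, 0.518, 0.206] pointing down, gripper open.
Joint ranges: [-179.16, 179.16], [-48.56, 103.87], [-65.8, 70.77], [-126.05, 130.52], [-82.76, 87.17], [-180, 180]. Speed limits (degrees/s): [127.2, 127.2, 147.25, 180, 180, 180].

## Interface

Orientations are given as [roll, pitch, yaw] about the fixed x, y, z axes, in that order (R = Rz(yaw) Ry(pitch) Rx(roll)).
In Python, from workcell import bot gives the robot as it stands.
- The arm moves only by the tool play_rows, never from a script. Its argument "rows" is a list of rows, each a list of 3 entries, a list of its own where there are three numbers: the shift along the tool's x, y, z in cm, then the turn about the tool's x in degrees, then the finger opening in cm, from 0 to 8.54. A call has 1 to 12 rows; each row is the pose to reach, as a shift and turn from the pose commanded when the call began, along the tool's axes at that moment; what a row does not reach only later rows make up. A row lasts 1/12 s, in which the tool goes at most 41.7 mm and 7.16 degrees, less where a joint would pass 70% of its speed; a pose out of reach is approached as far as the arm can. A call with a gripper value outside its range is refused whole. The fingers move at their own pace and stop on an object; "squeeze" is the grip in N (left out, the last holds). Time passes only in rows, so rows that repeat a pose let the fingers close. It gives the time, the measured TCP pose, the force and the opening at its end, in the units of the state.
- bot.get_obs(): the state, without advancing time (a new reading comes with each control period).
- bot.camera(name): name is "scene" or "side" or "wrist"; returns (picture, depth): 384x512x3 uint8, blue, green, red; 384x512 float32, m along the optical axis (not along the pixel's ray), 0 where there is no reading.
- bot.camera_model(name): a dict with "fx", "fy", "cx", "cy" (pixels), "origin" and "attitude" of the camera in the world; the wrist camera has in their place "mount" (4x4, takes a point from camera to tool coordinates, whose origin is the TCP and whose axes are the tool frame's). Camera axes: x right, y down, z forward; pixel columns grow to the right and rows downward; lengths in m; the calibration is good to about 2 mm. A picture is of the moment at which its call begins: read the wrist's pose just before it. camera_model takes no time and is no camera call.
- bot.job_done(): hands the job in, once; it reports no verdict.
The state is a dict: "time": time; "q": joint angles; "qd": joint speeds; "joint_efforts": joint torques, N m; "ee_pos": TCP position; "tcp_rot": TCP orientation; "wrist_force": force on the tool from outside, world axes, zero at the start; "torque": the same for the moment, N m; "opening": finger opening in m.
Only numpy, scipy, OpenCV 4.12 (cv2) and the standard library are available. Lean on these libraries where they do the work, as an engineer would, in place of code of your own. Each camera call takes 0.05 s, during which the arm holds its last target.

## Working session

There is one attempt and no reset: what is moved stays moved. The work goes in short steps, Python scripts to look and compute and a tool call to move; the robot and the scene stay as the last step left them, time stands still between calls to the robot, and variables do not carry over. Pictures are saved under pics/ and viewed, and the job is handed in when it is done.

Besides the shell and the picture viewer there is one more tool, called by a JSON object that holds its "name" and its "arguments". play_rows: Moves the arm, as the interface text tells. Its arguments: {"type":"object","properties":{"rows":{"type":"array"},"squeeze":{"type":"number"}},"required":["rows"]}

```bash
ls; mkdir -p pics
python3 - <<'E'
from workcell import bot
import cv2,numpy as np
o=bot.get_obs();print({k:np.round(v,3).tolist() for k,v in o.items()})
for n in("scene","side","wrist"):
    p,d=bot.camera(n);cv2.imwrite(f"pics/{n}0.png",p);np.save(f"pics/{n}0.npy",d);m=bot.camera_model(n);print(n,m)
E
```

```text
pics
{'time': 0.0, 'q': [70.416, 5.012, 10.033, 95.099, -0.001, 90.003], 'qd': [0.078, 0.01, 0.044, 0.062, 0.018, -0.098], 'joint_efforts': [0.003, -52.039, 46.48, 0.016, 0.0, 0.0], 'ee_pos': [0.184, 0.518, 0.205], 'tcp_rot': [-179.604, 89.922, -109.191], 'wrist_force': [0.315, -0.032, -0.005], 'torque': [-0.032, 0.025, -0.019], 'opening': 0.086}
scene {'fx': 387.7700082352481, 'fy': 387.7700082352481, 'cx': 250.19953383629655, 'cy': 188.15762019730124, 'origin': array([0.01570095, 0.38360644, 0.57288664]), 'attitude': array([-124.50403803,   -0.22752231, -133.48867494])}
side {'fx': 349.24286940224374, 'fy': 349.24286940224374, 'cx': 255.3041325929473, 'cy': 192.3367286577497, 'origin': array([0.5079181 , 0.59811556, 0.55548179]), 'attitude': array([-124.19084909,   -0.8185786 ,  179.27249582])}
wrist {'fx': 284.6561771017265, 'fy': 284.6561771017265, 'cx': 258.9400964768312, 'cy': 192.82875542109895, 'mount': array([[ 7.77768875e-06, -2.69860520e-01,  9.62899423e-01,
        -1.69347372e-01],
       [-8.32411679e-04, -9.62899092e-01, -2.69860421e-01,
         6.89685300e-02],
       [ 9.99999654e-01, -7.99429835e-04, -2.32124178e-04,
        -5.42756241e-04],
       [ 0.00000000e+00,  0.00000000e+00,  0.00000000e+00,
         1.00000000e+00]])}
```

View pics/scene0.png

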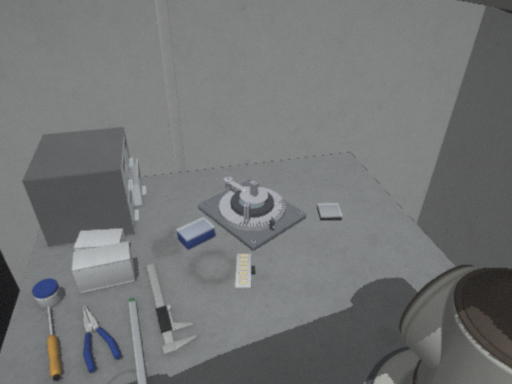

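View pics/side0.png

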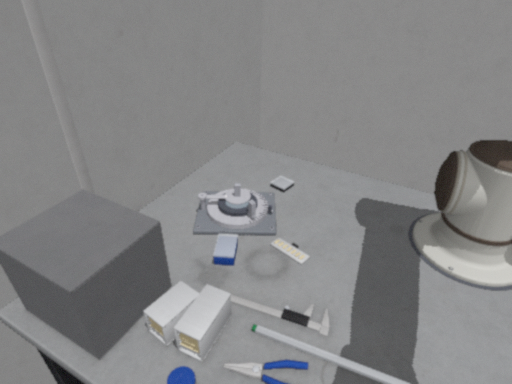

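View pics/wrist0.png

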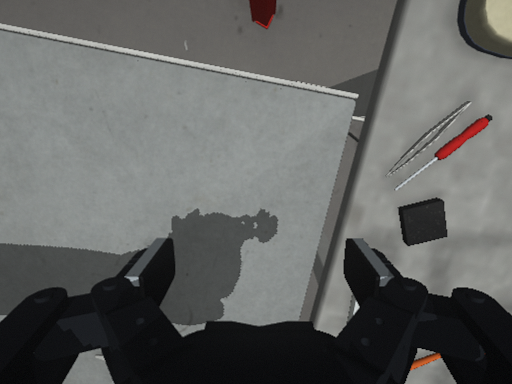

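The scene picture shows the unit at about (250,208), with the clip box at (196,233), the strip carrier at (244,270) and the chip box at (330,211). In the side picture the unit is at about (236,208). I'll enlarge both.

```bash
cat > h.py <<'E'
import numpy as np,cv2
from workcell import bot
from scipy.spatial.transform import Rotation as R
def cam(n,o=None):
    m=bot.camera_model(n);K=np.array([[m['fx'],0,m['cx']],[0,m['fy'],m['cy']],[0,0,1]])
    if n!='wrist':
        return K,R.from_euler('xyz',m['attitude'],degrees=True).as_matrix(),np.array(m['origin'])
    o=o or bot.get_obs()
    T=np.eye(4);T[:3,:3]=R.from_euler('xyz',o['tcp_rot'],degrees=True).as_matrix();T[:3,3]=o['ee_pos']
    M=T@m['mount'];return K,M[:3,:3],M[:3,3]
def onplane(c,uv,z):
    K,A,t=c;uv=np.atleast_2d(np.array(uv,float));r=(A@np.linalg.inv(K)@np.c_[uv,np.ones(len(uv))].T).T
    return t+r*((z-t[2])/r[:,2])[:,None]
def proj(c,P):
    K,A,t=c;q=(np.atleast_2d(P)-t)@A;q=q@K.T;return q[:,:2]/q[:,2:]
def cloud(c,d):
    K,A,t=c;v,u=np.mgrid[:384,:512];r=np.stack([(u-K[0,2])/K[0,0],(v-K[1,2])/K[1,1],np.ones_like(d)],-1)*d[...,None]
    return r@A.T+t
E
python3 - <<'E'
from h import *
a=cv2.imread('pics/scene0.png')[165:300,170:350];b=cv2.imread('pics/side0.png')[170:270,180:320]
cv2.imwrite('pics/s1.png',cv2.resize(a,(720,540),interpolation=cv2.INTER_CUBIC))
cv2.imwrite('pics/s2.png',cv2.resize(b,(770,550),interpolation=cv2.INTER_CUBIC))
for n,bx in(('scene',(190,170,310,250)),('side',(185,175,285,240))):
    d=np.load(f'pics/{n}0.npy');c=cam(n);P=cloud(c,d)
    x0,y0,x1,y1=bx;Q=P[y0:y1,x0:x1].reshape(-1,3);h=d[y0:y1,x0:x1].ravel()>0
    Q=Q[h]
    for lo,hi in((-.01,.006),(.010,.018),(.024,.032),(.037,.045),(.048,.058),(.062,.1)):
        s=Q[(Q[:,2]>lo)&(Q[:,2]<hi)];print(n,lo,len(s),np.round(s.mean(0),3) if len(s) else'',np.round(s.min(0),3),np.round(s.max(0),3))
E
```

```text
scene -0.01 4957 [ 0.57  -0.154 -0.002] [ 0.368 -0.378 -0.006] [0.798 0.058 0.006]
scene 0.01 1507 [ 0.512 -0.088  0.013] [ 0.439 -0.206  0.01 ] [0.644 0.057 0.018]
scene 0.024 1439 [ 0.53  -0.076  0.028] [ 0.449 -0.198  0.024] [0.628 0.057 0.032]
scene 0.037 509 [ 0.527 -0.107  0.04 ] [ 0.452 -0.17   0.037] [ 0.626 -0.061  0.045]
scene 0.048 475 [ 0.549 -0.119  0.053] [ 0.494 -0.159  0.048] [ 0.635 -0.06   0.058]
scene 0.062 137 [ 0.522 -0.103  0.075] [ 0.493 -0.131  0.062] [ 0.546 -0.06   0.089]
side -0.01 2769 [ 0.558 -0.187 -0.001] [ 0.4   -0.318 -0.004] [ 0.7   -0.017  0.006]
side 0.01 1306 [ 0.526 -0.099  0.014] [ 0.404 -0.287  0.01 ] [ 0.641 -0.031  0.018]
side 0.024 1011 [ 0.539 -0.085  0.028] [ 0.449 -0.196  0.024] [0.629 0.013 0.032]
side 0.037 411 [ 0.541 -0.098  0.041] [ 0.452 -0.16   0.037] [ 0.631 -0.059  0.045]
side 0.048 423 [ 0.552 -0.116  0.054] [ 0.493 -0.157  0.048] [ 0.635 -0.06   0.058]
side 0.062 133 [ 0.522 -0.099  0.075] [ 0.493 -0.131  0.062] [ 0.545 -0.059  0.09 ]
```

View pics/s1.png

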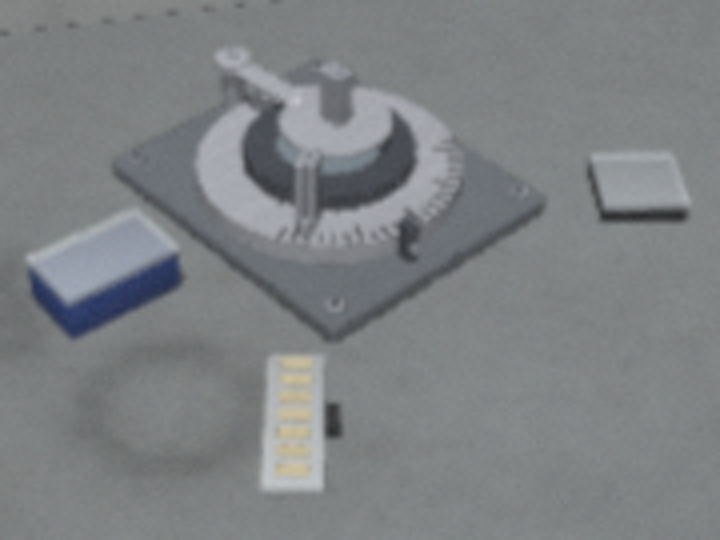

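View pics/s2.png

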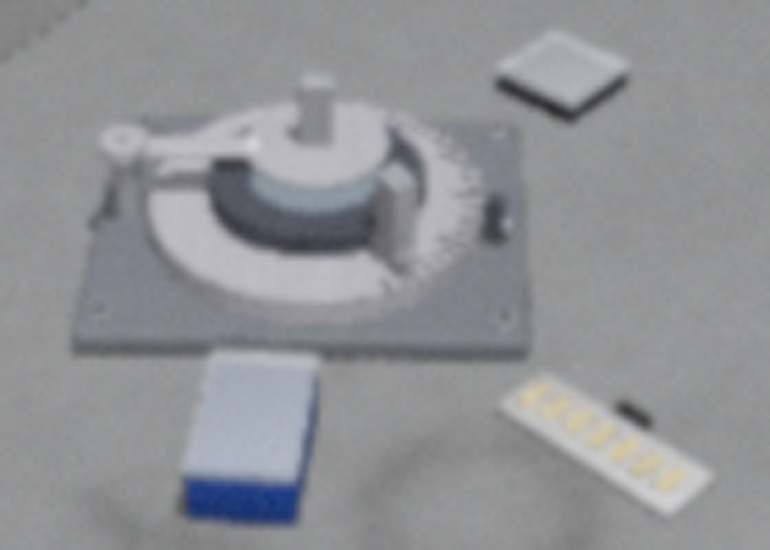

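Run:
```python
from h import *
o=bot.get_obs();A=R.from_euler('xyz',o['tcp_rot'],degrees=True).as_matrix();print(np.round(A,2))
c1=cam('scene');c2=cam('side')
# scale disc: bright pixels at z 25..31 in both depth clouds, circle fit
for n,c in(('scene',c1),('side',c2)):
    P=cloud(c,np.load(f'pics/{n}0.npy'));z=P[...,2];near=np.hypot(P[...,0]-.54,P[...,1]+.112)<.13
    img=cv2.imread(f'pics/{n}0.png').mean(2)
    m=(near&(abs(z-.028)<.003)&(img>130)).astype(np.uint8)
    m=cv2.morphologyEx(m,cv2.MORPH_OPEN,np.ones((2,2)))
    k,l,st,_=cv2.connectedComponentsWithStats(m);i=1+np.argmax(st[1:,4]);cn=max(cv2.findContours((l==i).astype(np.uint8),0,1)[0],key=len)
    hp=cv2.convexHull(cn)[:,0];W=onplane(c,hp,.028)[:,:2]
    from scipy.optimize import least_squares
    f=least_squares(lambda p:np.hypot(*(W-p[:2]).T)-p[2],[.54,-.112,.078],loss='soft_l1',f_scale=.002);print(n,'disc',np.round(f.x,4))
    m=near&(z>.010)&(z<.018);pts=P[m][:,:2];r=cv2.minAreaRect((pts*1000).astype(np.float32));print('plate',np.round(r[0],1),np.round(r[1],1),round(r[2],1))
    for a,b,nm in((.070,.078,'ringtabtop'),(.083,.093,'covtop')):
        s=P[near&(z>a)&(z<b)];print(nm,len(s),np.round(np.median(s,0),4),np.round(s.min(0),3),np.round(s.max(0),3))
    bx=P[(z>.06)&(P[...,0]>.2)&(P[...,1]>-.05)&(P[...,2]<.4)&(P[...,1]<.5)&(P[...,0]<.9)]
    print('box',bx.min(0),bx.max(0))
```

```text
[[-0.   -0.94  0.34]
 [-0.    0.34  0.94]
 [-1.   -0.   -0.  ]]
scene disc [ 0.5329 -0.1184  0.0762]
plate [541.  -93.8] [222.6 201.9] 88.0
ringtabtop 57 [ 0.5058 -0.0736  0.0741] [ 0.493 -0.13   0.07 ] [ 0.545 -0.062  0.078]
covtop 30 [ 0.5363 -0.124   0.0866] [ 0.529 -0.131  0.083] [ 0.546 -0.118  0.089]
box [0.54006208 0.00579332 0.06000367] [0.89997308 0.27849579 0.17065873]
side disc [ 0.5336 -0.1137  0.0774]
plate [ 540.  -100.6] [212.2 199.2] 89.0
ringtabtop 48 [ 0.5051 -0.0727  0.0741] [ 0.493 -0.122  0.07 ] [ 0.545 -0.059  0.077]
covtop 31 [ 0.537  -0.1216  0.0879] [ 0.53  -0.131  0.083] [ 0.545 -0.118  0.09 ]
box [0.54019801 0.02046982 0.0600051 ] [0.89993904 0.27840396 0.17173392]
```

{"name": "play_rows", "arguments": {"rows": [[[-2,-10,-8],10,0],[[-4,-20,-16],20,0],[[-4.5,-52.9,-43.6],30,0],[[-4.5,-52.9,-43.6],40,0],[[-4.5,-52.9,-43.6],50,0],[[-4.5,-52.9,-43.6],60,0],[[-4.5,-52.9,-43.6],70,0],[[-4.5,-52.9,-43.6],70,0],[[-4.5,-52.9,-43.6],70,0],[[-4.5,-52.9,-43.6],70,0],[[-4.5,-52.9,-43.6],70,0],[[-4.5,-52.9,-43.6],70,0]], "squeeze": 20}}

```text
time: 1.15
ee_pos: [0.4413, 0.0887, 0.2409]
tcp_rot: [15.1, 90.0, 15.5]
wrist_force: [1.0, 0.3, -1.0]
opening: -0.0004
```

```bash
cat >> h.py <<'E'
def st(o=None):
    o=o or bot.get_obs();A=R.from_euler('xyz',o['tcp_rot'],degrees=True).as_matrix()
    print('t',round(o['time'],2),'p',np.round(o['ee_pos'],4),'zyaw',round(np.degrees(np.arctan2(A[1,2],A[0,2])),2),'q',np.round(o['q'],1),'F',np.round(o['wrist_force'],2),'op',round(o['opening'],4));return o,A
def to(P,yaw):
    """tool-frame shift (cm) and turn for a target TCP and tool-z yaw (deg)"""
    o,A=st();y=np.degrees(np.arctan2(A[1,2],A[0,2]))
    print('shift cm',np.round(A.T@(np.array(P)-o['ee_pos'])*100,2),'turn',round(-(yaw-y),1))
E
python3 -c "
from h import *
to([.536,-.07,.16],0)"
```

```text
t 1.15 p [0.4413 0.0887 0.2409] zyaw 0.37 q [ 11.4  -7.7   1.6  99.3   0.  101. ] F [ 1.01  0.29 -1.01] op -0.0004
shift cm [  8.09 -15.93   9.36] turn 0.4
```

{"name": "play_rows", "arguments": {"rows": [[[2,-4,2.3],0.4,0],[[4,-8,4.6],0.4,0],[[6,-12,7],0.4,0],[[8,-15.9,9.4],0.4,0],[[8,-15.9,9.4],0.4,0],[[8,-15.9,9.4],0.4,0],[[8,-15.9,9.4],0.4,0],[[8,-15.9,9.4],0.4,0]]}}

```text
time: 1.82
ee_pos: [0.5356, -0.0674, 0.1607]
tcp_rot: [156.1, 90.0, 156.1]
wrist_force: [0.1, -0.1, 0.4]
opening: -0.0001
```

Run:
```python
from h import *
import pickle
o,A=st();p,d=bot.camera('wrist');pickle.dump((o,p,d),open('w1.pkl','wb'))
cv2.imwrite('pics/w1.png',cv2.resize(p,(768,576),interpolation=cv2.INTER_CUBIC))
```

```text
t 1.82 p [ 0.5356 -0.0674  0.1607] zyaw -0.01 q [-7.2  2.9  2.9 90.   0.  82.8] F [ 0.08 -0.12  0.35] op -0.0001
```

View pics/w1.png

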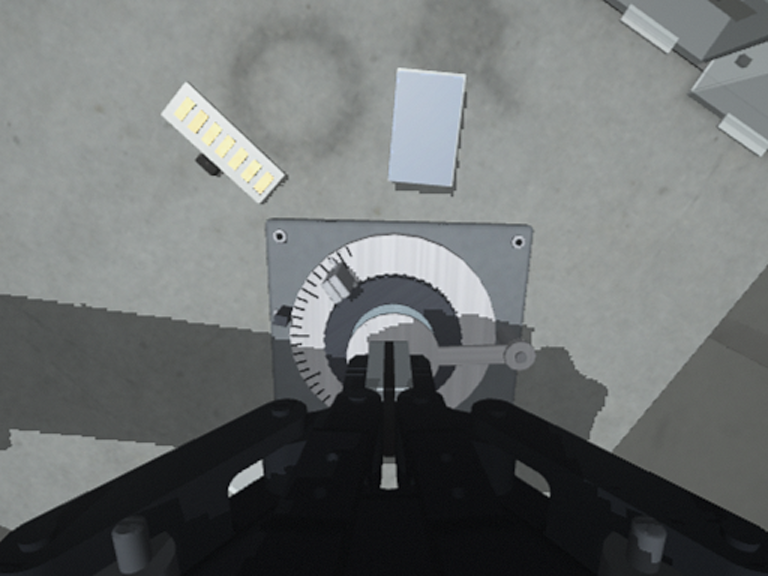

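The wrist picture (scaled by 1.5) shows the ring tab at about (340,280), the index block at (282,318) and the cover's pivot post at (520,355). The cover tab is behind the fingers. The clip box is at (427,128), clear of the unit. Next I'll measure.

Run:
```python
from h import *
import pickle
from scipy.optimize import least_squares
o,p,d=pickle.load(open('w1.pkl','rb'));c=cam('wrist',o);P=cloud(c,d);g=p.mean(2);z=P[...,2]
print('depth check table',np.round(np.median(z[20:120,200:240]),4),'plate',np.round(np.median(z[155:162,200:330]),4))
# disc edge: depth step 28 -> 14
m=((abs(z-.028)<.004)).astype(np.uint8);m[260:]=0
k,l,s,_=cv2.connectedComponentsWithStats(m);i=1+np.argmax(s[1:,4]);cn=max(cv2.findContours((l==i).astype(np.uint8),0,1)[0],key=len)
hp=cv2.convexHull(cn)[:,0];W=onplane(c,hp,.028)[:,:2]
f=least_squares(lambda q:np.hypot(*(W-q[:2]).T)-q[2],[.534,-.115,.078],loss='soft_l1',f_scale=.001);C=f.x[:2];print('disc',np.round(f.x,4),len(hp))
# post, tab tops, index by depth
def rep(nm,m):
    q=P[m];print(nm,len(q),np.round(np.median(q,0),4),np.round((q.min(0)+q.max(0))/2,4),np.round(q.min(0),3),np.round(q.max(0),3));
u=np.arange(512)[None]+0*z;v=np.arange(384)[:,None]+0*z
rep('tab',(z>.070)&(z<.080)&(u>205)&(u<250)&(v<210))
rep('idx',(z>.034)&(z<.042)&(u>175)&(u<200)&(v>190)&(v<230))
rep('post',(z>.045)&(z<.075)&(u>335)&(u<362)&(v<260))
r=P[(z>.011)&(z<.017)&(v<260)];print('plate',np.round(r.min(0),3),np.round(r.max(0),3))
for n,uv in(('scrL',(279/1.5,237/1.5)),('scrR',(518/1.5,242/1.5)),('corL',(267/1.5,219/1.5)),('corR',(532/1.5,226/1.5))):print(n,np.round(onplane(c,uv,.014),4))
cr=p[140:270,170:370];cv2.imwrite('pics/w1c.png',cv2.resize(cr,(800,520),interpolation=cv2.INTER_CUBIC))
```

```text
depth check table 0.0001 plate 0.0155
disc [ 0.5365 -0.1201  0.0775] 31
tab 232 [ 0.5015 -0.0696  0.0757] [ 0.5015 -0.0699  0.074 ] [ 0.493 -0.079  0.07 ] [ 0.51  -0.061  0.078]
idx 79 [ 0.4567 -0.1024  0.0394] [ 0.4562 -0.1036  0.0375] [ 0.451 -0.108  0.034] [ 0.461 -0.099  0.041]
post 353 [ 0.6239 -0.121   0.058 ] [ 0.6249 -0.1233  0.0569] [ 0.614 -0.134  0.052] [ 0.636 -0.112  0.062]
plate [ 0.396 -0.173  0.011] [0.797 0.106 0.017]
scrL [[ 0.4534 -0.0475  0.014 ]]
scrR [[ 0.6313 -0.0514  0.014 ]]
corL [[ 0.4455 -0.0342  0.014 ]]
corR [[ 0.6407 -0.0395  0.014 ]]
```

View pics/w1c.png

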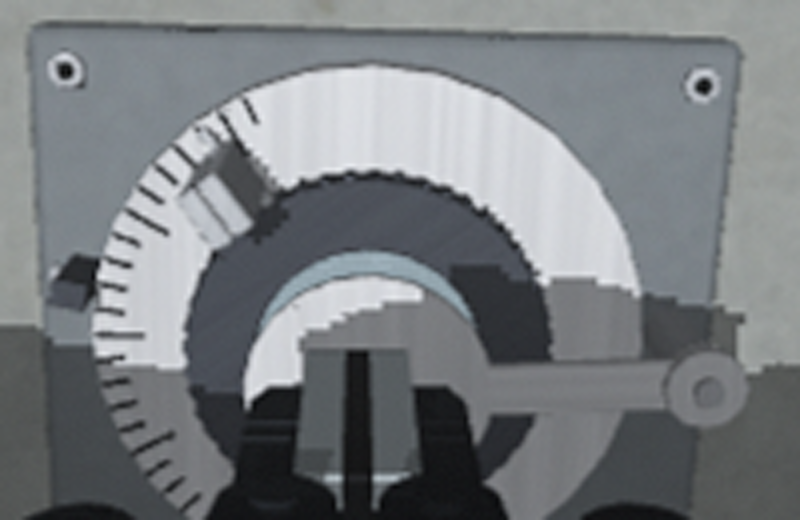

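```bash
python3 -c "
from h import *
to([.538,-.0955,.066],-1.4)"
```

```text
t 1.87 p [ 0.5358 -0.0669  0.1612] zyaw 0.04 q [-7.1  2.9  2.9 90.   0.  82.8] F [-0.32 -1.02  0.37] op 0.0002
shift cm [ 9.52 -2.86  0.22] turn 1.4
```

{"name": "play_rows", "arguments": {"rows": [[[0,-2.8,0.2],1.4,0],[[2,-2.8,0.2],1.4,0],[[4,-2.8,0.2],1.4,0],[[6,-2.8,0.2],1.4,0],[[8,-2.8,0.2],1.4,0],[[9,-2.8,0.2],1.4,0],[[9.5,-2.8,0.2],1.4,0],[[9.5,-2.8,0.2],1.4,0],[[9.5,-2.8,0.2],1.4,0]]}}

```text
time: 2.62
ee_pos: [0.5384, -0.0952, 0.067]
tcp_rot: [-9.2, 89.9, -10.6]
wrist_force: [0.6, -0.3, -0.1]
opening: 0.0002
```

Run:
```python
from h import *
o,A=st()
for n,(x0,y0,x1,y1) in(('scene',(185,150,320,260)),('side',(180,150,300,240))):
    p,d=bot.camera(n);cv2.imwrite(f'pics/{n}2.png',cv2.resize(p[y0:y1,x0:x1],None,fx=5,fy=5,interpolation=cv2.INTER_CUBIC))
```

```text
t 2.62 p [ 0.5384 -0.0952  0.067 ] zyaw -1.35 q [-10.    4.   -6.3  79.6  -0.   81.3] F [ 0.63 -0.27 -0.13] op 0.0002
```

View pics/scene2.png

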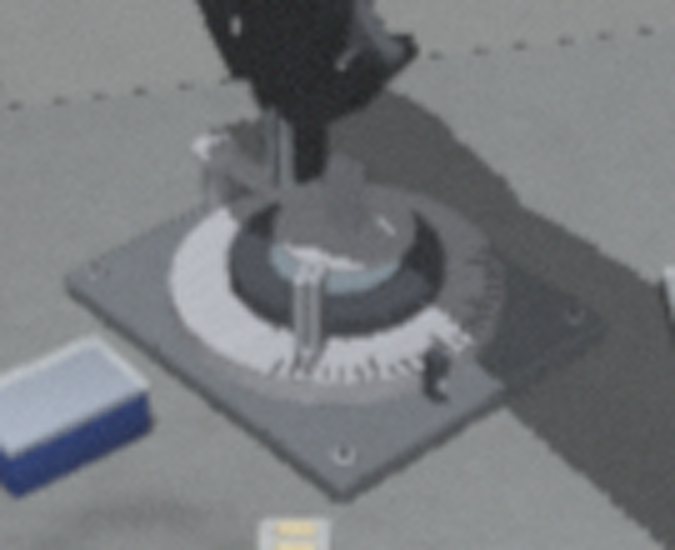

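View pics/side2.png

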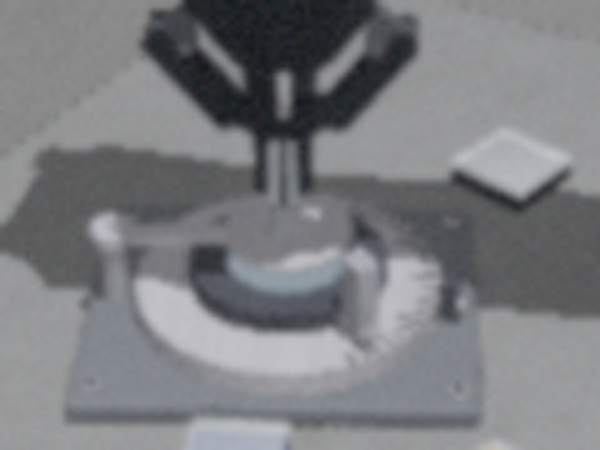

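{"name": "play_rows", "arguments": {"rows": [[[0,-0.3,0],0,0],[[0,-0.6,0],0,0],[[0,-0.8,0],0,0],[[0,-1.0,0],0,0],[[0,-1.1,0],0,0],[[0,-1.2,0],0,0],[[0,-1.2,0],0,0],[[0,-1.2,0],0,0]]}}

```text
time: 3.38
ee_pos: [0.5376, -0.1075, 0.0657]
tcp_rot: [143.4, 90.0, 142.0]
wrist_force: [0.4, 0.0, 0.3]
opening: -0.0002
```

{"name": "play_rows", "arguments": {"rows": [[[0,-0.45,-0.08],-3,0],[[0,-0.91,-0.13],-6,0],[[0,-1.37,-0.16],-9,0],[[0,-1.83,-0.17],-12,0],[[0,-2.28,-0.15],-15,0],[[0,-2.74,-0.1],-18,0],[[0,-3.2,-0.04],-21,0],[[0,-3.65,0.05],-24,0],[[0,-4.09,0.17],-27,0],[[0,-4.09,0.17],-27,0],[[0,-4.09,0.17],-27,0]]}}

```text
time: 4.3
ee_pos: [0.5383, -0.1484, 0.0656]
tcp_rot: [118.6, 90.0, 144.1]
wrist_force: [-0.2, -0.1, -0.1]
opening: -0.0002
```

Run:
```python
from h import *
o,A=st()
for n,(x0,y0,x1,y1) in(('scene',(185,150,320,260)),):
    p,d=bot.camera(n);cv2.imwrite(f'pics/{n}3.png',cv2.resize(p[y0:y1,x0:x1],None,fx=5,fy=5,interpolation=cv2.INTER_CUBIC))
```

```text
t 4.3 p [ 0.5383 -0.1484  0.0656] zyaw 25.51 q [-15.4   5.7  -4.6  79.7   0.   49.1] F [-0.24 -0.1  -0.11] op -0.0002
```

View pics/scene3.png

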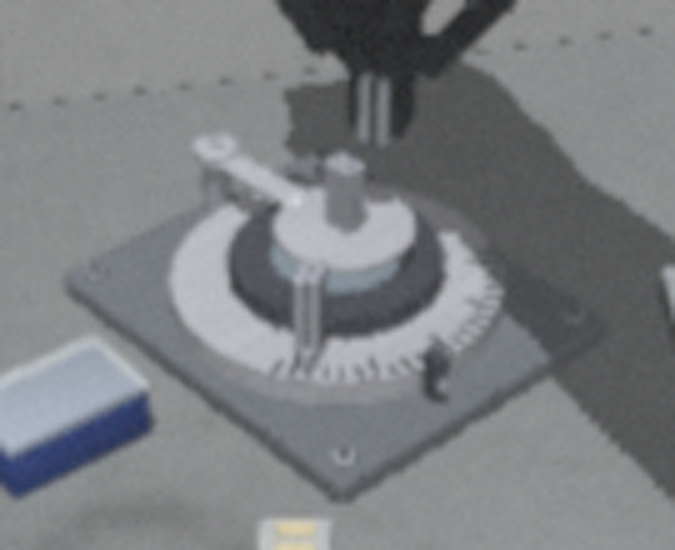

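The cover has not moved. The fingers now appear beyond the tab, so I'll check whether my measured geometry agrees with the TCP reading.

Run:
```python
from h import *
o,A=st()
for n,(x0,y0) in(('scene',(185,150)),('side',(180,150))):
    c=cam(n);p,d=bot.camera(n);P=cloud(c,d)
    for Q in(o['ee_pos'],[.5375,-.123,.088],[.5375,-.123,.054]):
        uv=proj(c,Q)[0];print(n,np.round(uv,1),'crop',np.round((uv-[x0,y0])*5))
    x1,y1=x0+135,y0+110
    cv2.imwrite(f'pics/{n}4.png',cv2.resize(p[y0:y1,x0:x1],None,fx=5,fy=5,interpolation=cv2.INTER_CUBIC))
    m=(np.hypot(P[...,0]-.53,P[...,1]+.12)<.1)&(P[...,2]>.063)
    q=P[m];print(len(q))
    for a in np.arange(.06,.16,.01):
        s=q[(q[:,2]>a)&(q[:,2]<a+.01)]
        if len(s):print(round(a,2),len(s),np.round(s.min(0),3),np.round(s.max(0),3))
```

```text
t 4.35 p [ 0.5383 -0.1482  0.0657] zyaw 25.51 q [-15.4   5.7  -4.7  79.7   0.   49.1] F [-0.51 -0.12  0.55] op -0.0
scene [260.6 186.4] crop [378. 182.]
scene [253.1 182.7] crop [340. 163.]
scene [253. 195.] crop [340. 225.]
8405
0.06 36 [ 0.493 -0.129  0.063] [ 0.545 -0.061  0.07 ]
0.07 58 [ 0.493 -0.129  0.07 ] [ 0.544 -0.06   0.08 ]
0.08 41 [ 0.528 -0.129  0.08 ] [ 0.546 -0.119  0.089]
0.09 24 [ 0.524 -0.159  0.09 ] [ 0.546 -0.136  0.1  ]
0.1 46 [ 0.523 -0.157  0.1  ] [ 0.546 -0.135  0.11 ]
0.11 49 [ 0.522 -0.157  0.11 ] [ 0.546 -0.136  0.12 ]
0.12 44 [ 0.523 -0.156  0.121] [ 0.546 -0.135  0.129]
0.13 81 [ 0.506 -0.153  0.13 ] [ 0.562 -0.124  0.14 ]
0.14 152 [ 0.498 -0.166  0.14 ] [ 0.573 -0.121  0.15 ]
0.15 134 [ 0.492 -0.17   0.15 ] [ 0.578 -0.117  0.16 ]
side [237.  186.6] crop [285. 183.]
side [236.8 184.7] crop [284. 173.]
side [237. 196.] crop [285. 230.]
7820
0.06 30 [ 0.493 -0.12   0.063] [ 0.542 -0.061  0.069]
0.07 56 [ 0.493 -0.123  0.071] [ 0.545 -0.059  0.08 ]
0.08 36 [ 0.53  -0.131  0.08 ] [ 0.545 -0.117  0.09 ]
0.09 14 [ 0.525 -0.146  0.095] [ 0.545 -0.135  0.1  ]
0.1 41 [ 0.523 -0.15   0.1  ] [ 0.55  -0.134  0.11 ]
0.11 42 [ 0.523 -0.149  0.11 ] [ 0.55  -0.135  0.12 ]
0.12 43 [ 0.523 -0.15   0.12 ] [ 0.552 -0.133  0.13 ]
0.13 50 [ 0.505 -0.152  0.131] [ 0.558 -0.124  0.14 ]
0.14 134 [ 0.498 -0.173  0.14 ] [ 0.564 -0.121  0.15 ]
0.15 103 [ 0.491 -0.171  0.15 ] [ 0.573 -0.119  0.16 ]
```

View pics/side4.png

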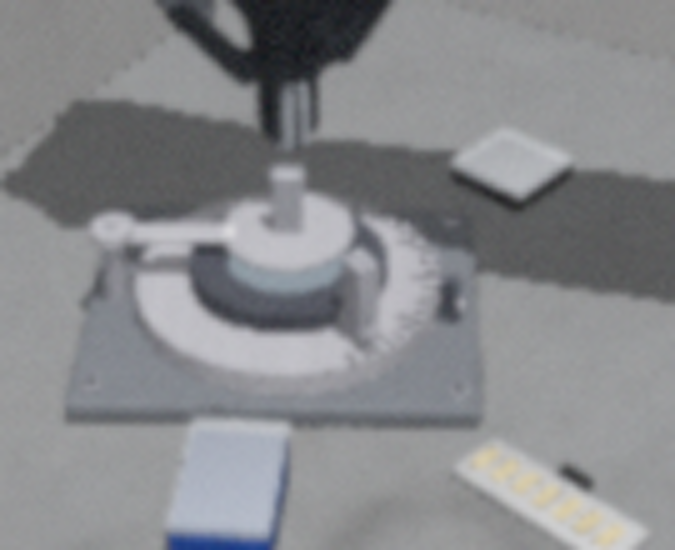

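Both fixed cameras put the real fingertips at z≈0.091, while the TCP reads 0.066. The closed fingers end about 25 mm above the reported TCP, so they passed over the tab without touching it. I'll go back up and around, then descend in steps, checking the tip height with the cameras.

```bash
python3 -c "
from h import *
to([.538,-.0955,.055],-1.4)"
```

```text
t 4.45 p [ 0.5383 -0.1481  0.0657] zyaw 25.55 q [-15.4   5.7  -4.7  79.7   0.   49.1] F [-0.11 -0.59  0.04] op -0.0001
shift cm [1.07 4.76 2.24] turn 27.0
```

{"name": "play_rows", "arguments": {"rows": [[[-2,0,0],0,0],[[-3,0,0],0,0],[[-3,1.5,0.7],7,0],[[-3,3,1.5],14,0],[[-3,4.8,2.2],21,0],[[-3,4.8,2.2],27,0],[[-3,4.8,2.2],27,0],[[-2,4.8,2.2],27,0],[[0,4.8,2.2],27,0],[[1.1,4.8,2.2],27,0],[[1.1,4.8,2.2],27,0],[[1.1,4.8,2.2],27,0]]}}

```text
time: 5.45
ee_pos: [0.5368, -0.0959, 0.0539]
tcp_rot: [173.2, 89.9, 171.8]
wrist_force: [-0.4, 0.0, 0.2]
opening: -0.0002
```

```bash
cat >> h.py <<'E'
def look(tag,n='scene',cen=(.54,-.09,.07),s=5):
    """fingertip slices from depth + crop"""
    o,A=st();c=cam(n);p,d=bot.camera(n);P=cloud(c,d)
    u,v=proj(c,np.array(cen))[0].astype(int);x0,y0=u-65,v-50
    cv2.imwrite(f'pics/{tag}_{n}.png',cv2.resize(p[y0:y0+110,x0:x0+140],None,fx=s,fy=s,interpolation=cv2.INTER_CUBIC))
    t=np.array(o['ee_pos']);m=(np.hypot(P[...,0]-t[0],P[...,1]-t[1])<.024)&(P[...,2]>.057);q=P[m]
    for a in np.arange(.055,.12,.005):
        k=q[(q[:,2]>a)&(q[:,2]<=a+.005)]
        if len(k)>2:print(n,round(a,3),len(k),np.round(k.min(0)[:2],3),np.round(k.max(0)[:2],3))
    return c,p,d,P,o
E
python3 -c "
from h import *
look('a');look('a','side')"
```

```text
t 5.45 p [ 0.5368 -0.0959  0.0539] zyaw -1.33 q [-10.1   4.2  -7.5  78.4  -0.   81.2] F [-0.41  0.03  0.19] op -0.0002
scene 0.07 3 [ 0.534 -0.119] [ 0.54  -0.119]
scene 0.08 10 [ 0.528 -0.119] [ 0.542 -0.084]
scene 0.085 18 [ 0.523 -0.119] [ 0.542 -0.084]
scene 0.09 27 [ 0.521 -0.1  ] [ 0.542 -0.084]
scene 0.095 21 [ 0.522 -0.099] [ 0.55  -0.083]
scene 0.1 25 [ 0.522 -0.1  ] [ 0.551 -0.083]
scene 0.105 24 [ 0.522 -0.1  ] [ 0.55  -0.083]
scene 0.11 21 [ 0.52  -0.099] [ 0.549 -0.084]
scene 0.115 17 [ 0.522 -0.09 ] [ 0.547 -0.083]
t 5.5 p [ 0.5374 -0.0959  0.0549] zyaw -1.35 q [-10.1   4.2  -7.5  78.4  -0.   81.2] F [ 0.45 -0.4   0.28] op 0.0002
side 0.08 5 [ 0.531 -0.085] [ 0.541 -0.083]
side 0.085 13 [ 0.524 -0.09 ] [ 0.548 -0.083]
side 0.09 18 [ 0.524 -0.09 ] [ 0.548 -0.083]
side 0.095 19 [ 0.524 -0.09 ] [ 0.548 -0.083]
side 0.1 20 [ 0.524 -0.09 ] [ 0.548 -0.083]
side 0.105 20 [ 0.524 -0.091] [ 0.55  -0.083]
side 0.11 22 [ 0.524 -0.091] [ 0.55  -0.083]
side 0.115 22 [ 0.524 -0.107] [ 0.55  -0.083]
```

View pics/a_side.png

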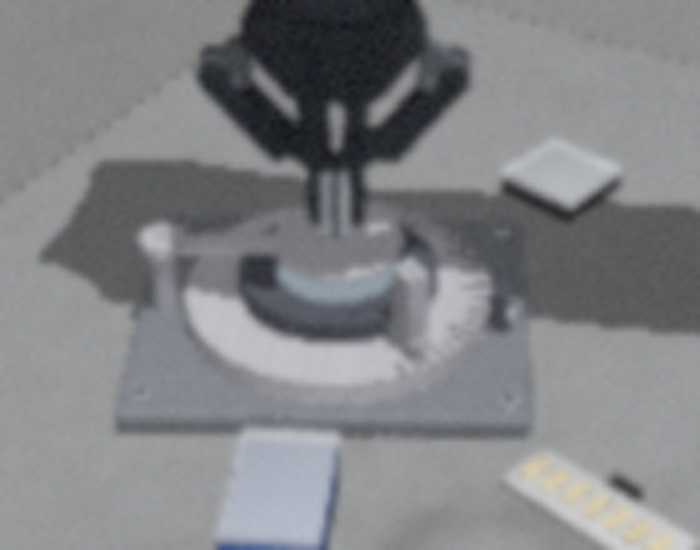

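View pics/a_scene.png

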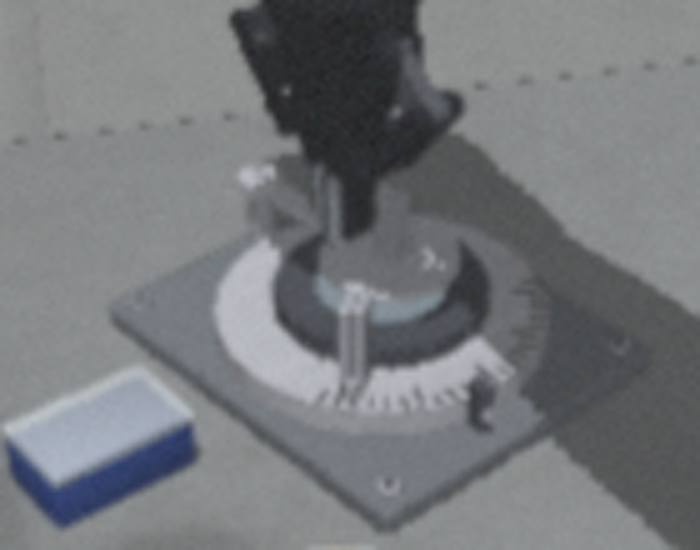

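The tip is at z≈0.080 with the TCP at 0.0545, so the offset is a steady 25 mm. I'll descend to a tip height of about 0.068, touch the tab, then follow the arc.

{"name": "play_rows", "arguments": {"rows": [[[0.6,0,0.1],0,0],[[1.2,0,0.1],0,0],[[1.2,-0.3,0.1],0,0],[[1.2,-0.6,0.1],0,0],[[1.2,-0.8,0.1],0,0],[[1.2,-1.0,0.1],0,0],[[1.2,-1.1,0.1],0,0],[[1.2,-1.2,0.1],0,0],[[1.2,-1.2,0.1],0,0]]}}

```text
time: 6.3
ee_pos: [0.5382, -0.1079, 0.0428]
tcp_rot: [-12.0, 90.0, -13.4]
wrist_force: [-0.3, -0.5, 1.3]
opening: -0.0002
```

{"name": "play_rows", "arguments": {"rows": [[[0,-0.45,-0.08],-3,0],[[0,-0.91,-0.13],-6,0],[[0,-1.37,-0.16],-9,0],[[0,-1.37,-0.16],-9,0]]}}

```text
time: 6.63
ee_pos: [0.5363, -0.1217, 0.0428]
tcp_rot: [-15.4, 90.0, -7.6]
wrist_force: [1.0, -0.9, -1.3]
opening: -0.0001
```

```bash
python3 -c "
from h import *
look('b')"
```

```text
t 6.63 p [ 0.5363 -0.1217  0.0428] zyaw 7.73 q [-12.8   4.9  -8.   77.1   0.   69.5] F [ 0.99 -0.9  -1.34] op -0.0001
scene 0.055 9 [ 0.528 -0.144] [ 0.539 -0.131]
scene 0.06 8 [ 0.53  -0.144] [ 0.534 -0.133]
scene 0.065 10 [ 0.528 -0.144] [ 0.539 -0.112]
scene 0.07 12 [ 0.524 -0.142] [ 0.541 -0.11 ]
scene 0.075 27 [ 0.521 -0.143] [ 0.547 -0.107]
scene 0.08 27 [ 0.522 -0.145] [ 0.548 -0.109]
scene 0.085 26 [ 0.521 -0.141] [ 0.548 -0.109]
scene 0.09 22 [ 0.521 -0.128] [ 0.547 -0.109]
scene 0.095 28 [ 0.521 -0.128] [ 0.545 -0.109]
scene 0.1 20 [ 0.52 -0.12] [ 0.547 -0.11 ]
scene 0.105 15 [ 0.519 -0.12 ] [ 0.545 -0.108]
scene 0.11 26 [ 0.518 -0.117] [ 0.558 -0.106]
scene 0.115 33 [ 0.518 -0.132] [ 0.555 -0.107]
```

View pics/b_scene.png

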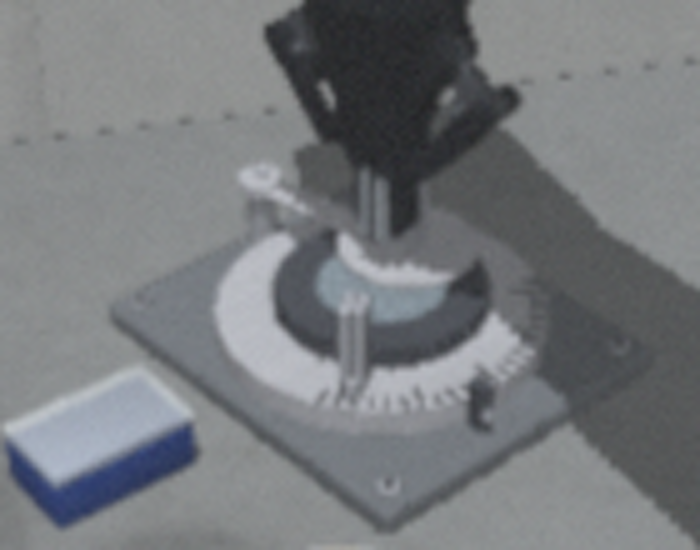

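The cover is moving, and the window is partly uncovered. I'll continue the arc.

{"name": "play_rows", "arguments": {"rows": [[[0,-0.45,-0.08],-3,0],[[0,-0.91,-0.13],-6,0],[[0,-1.37,-0.16],-9,0],[[0,-1.83,-0.17],-12,0],[[0,-2.28,-0.15],-15,0],[[0,-2.74,-0.1],-18,0],[[0,-3.2,-0.04],-21,0],[[0,-3.65,0.05],-24,0],[[0,-4.09,0.17],-27,0],[[0,-4.09,0.17],-27,0]]}}

```text
time: 7.52
ee_pos: [0.5435, -0.1618, 0.0427]
tcp_rot: [-127.1, 90.0, -92.5]
wrist_force: [-1.2, -0.4, -0.2]
opening: -0.0002
```

{"name": "play_rows", "arguments": {"rows": [[[0,-0.45,-0.08],-3,0],[[0,-0.91,-0.13],-6,0],[[0,-1.37,-0.16],-9,0],[[0,-1.83,-0.17],-12,0],[[0,-2.28,-0.15],-15,0],[[0,-2.74,-0.1],-18,0],[[0,-3.2,-0.04],-21,0],[[0,-3.65,0.05],-24,0],[[0,-4.09,0.17],-27,0],[[0,-4.09,0.17],-27,0]]}}

```text
time: 8.35
ee_pos: [0.5683, -0.1943, 0.0426]
tcp_rot: [-168.5, 90.0, -106.9]
wrist_force: [0.0, 0.8, -0.5]
opening: -0.0002
```

```bash
python3 -c "
from h import *
look('c',cen=(.54,-.13,.07))"
```

```text
t 8.35 p [ 0.5683 -0.1943  0.0426] zyaw 61.58 q [-18.9  11.8  -0.4  77.9  -0.    9.5] F [ 0.    0.83 -0.47] op -0.0002
scene 0.055 4 [ 0.58  -0.196] [ 0.592 -0.191]
scene 0.06 7 [ 0.579 -0.194] [ 0.59 -0.19]
scene 0.065 7 [ 0.557 -0.195] [ 0.591 -0.184]
scene 0.07 13 [ 0.556 -0.199] [ 0.591 -0.183]
scene 0.075 21 [ 0.554 -0.202] [ 0.579 -0.18 ]
scene 0.08 21 [ 0.556 -0.201] [ 0.576 -0.178]
scene 0.085 21 [ 0.554 -0.201] [ 0.576 -0.179]
scene 0.09 22 [ 0.554 -0.203] [ 0.577 -0.18 ]
scene 0.095 27 [ 0.555 -0.203] [ 0.578 -0.178]
scene 0.1 22 [ 0.554 -0.201] [ 0.57  -0.179]
scene 0.105 17 [ 0.551 -0.197] [ 0.57  -0.176]
scene 0.11 33 [ 0.551 -0.211] [ 0.57  -0.172]
scene 0.115 39 [ 0.549 -0.209] [ 0.573 -0.171]
```

View pics/c_scene.png

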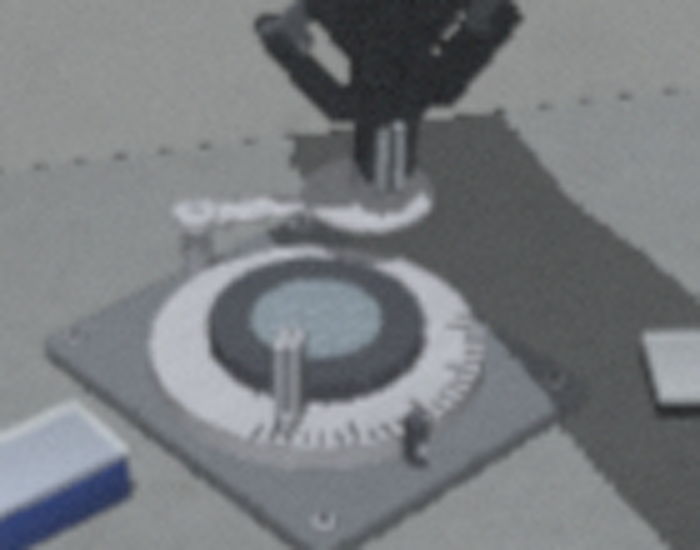

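{"name": "play_rows", "arguments": {"rows": [[[0,-0.45,-0.08],-3,0],[[0,-0.91,-0.13],-6,0],[[0,-1.37,-0.16],-9,0],[[0,-1.83,-0.17],-12,0],[[0,-1.98,-0.17],-13,0],[[0,-2.13,-0.16],-14,0],[[0,-2.13,-0.16],-14,0]]}}

```text
time: 8.98
ee_pos: [0.5859, -0.2057, 0.0427]
tcp_rot: [108.2, 90.0, -176.3]
wrist_force: [0.0, -0.8, 0.1]
opening: -0.0001
```

{"name": "play_rows", "arguments": {"rows": [[[0,-0.08,-0.01],-0.5,0],[[0,-0.15,-0.03],-1,0],[[0,-0.15,-0.03],-1,0]]}}

```text
time: 9.23
ee_pos: [0.5873, -0.2064, 0.0427]
tcp_rot: [37.3, 90.0, 113.9]
wrist_force: [0.2, 0.7, -0.9]
opening: 0.0002
```

{"name": "play_rows", "arguments": {"rows": [[[0,-0.08,-0.01],-0.5,0],[[0,-0.15,-0.03],-1,0],[[0,-0.15,-0.03],-1,0]]}}

```text
time: 9.48
ee_pos: [0.5888, -0.2072, 0.0427]
tcp_rot: [-67.8, 90.0, 9.8]
wrist_force: [0.6, 0.6, -0.1]
opening: 0.0001
```

```bash
cat >> h.py <<'E'
def cov(P):
    # cover disc top: z .052-.056 points, tab top z .084-.09
    a=P[(abs(P[...,2]-.054)<.003)&(P[...,0]>.5)&(P[...,0]<.66)&(P[...,1]<-.14)&(P[...,1]>-.27)]
    (c,r)=cv2.minEnclosingCircle((a[:,:2]*1000).astype(np.float32));print('disc',len(a),np.round(c,1),round(r,1))
E
python3 -c "
from h import *
c,p,d,P,o=look('d',cen=(.54,-.13,.07));cov(P)
c,p,d,P,o=look('d','side',cen=(.54,-.13,.07));cov(P)"
```

```text
t 9.48 p [ 0.5888 -0.2072  0.0427] zyaw 77.65 q [-19.4  15.    3.5  78.5   0.   -7. ] F [ 0.62  0.57 -0.06] op 0.0001
scene 0.055 5 [ 0.598 -0.209] [ 0.605 -0.198]
scene 0.06 7 [ 0.599 -0.207] [ 0.609 -0.2  ]
scene 0.065 9 [ 0.579 -0.201] [ 0.608 -0.199]
scene 0.07 14 [ 0.576 -0.211] [ 0.609 -0.195]
scene 0.075 24 [ 0.576 -0.217] [ 0.609 -0.193]
scene 0.08 21 [ 0.575 -0.216] [ 0.61  -0.193]
scene 0.085 28 [ 0.575 -0.22 ] [ 0.611 -0.19 ]
scene 0.09 21 [ 0.575 -0.216] [ 0.597 -0.191]
scene 0.095 17 [ 0.576 -0.219] [ 0.595 -0.192]
scene 0.1 24 [ 0.574 -0.216] [ 0.593 -0.192]
scene 0.105 14 [ 0.574 -0.215] [ 0.589 -0.192]
scene 0.11 26 [ 0.573 -0.227] [ 0.585 -0.188]
scene 0.115 34 [ 0.573 -0.225] [ 0.6   -0.188]
disc 278 [ 612.  -190.7] 50.8
t 9.53 p [ 0.5888 -0.2072  0.0428] zyaw 77.62 q [-19.4  15.    3.5  78.5   0.   -7. ] F [ 0.73 -0.19  0.27] op -0.0002
side 0.055 6 [ 0.597 -0.212] [ 0.61 -0.2 ]
side 0.06 8 [ 0.597 -0.211] [ 0.61  -0.197]
side 0.065 10 [ 0.582 -0.206] [ 0.609 -0.199]
side 0.07 19 [ 0.577 -0.203] [ 0.612 -0.195]
side 0.075 18 [ 0.577 -0.203] [ 0.612 -0.194]
side 0.08 19 [ 0.577 -0.204] [ 0.611 -0.191]
side 0.085 36 [ 0.577 -0.216] [ 0.611 -0.192]
side 0.09 14 [ 0.577 -0.208] [ 0.597 -0.19 ]
side 0.095 16 [ 0.576 -0.207] [ 0.597 -0.191]
side 0.1 11 [ 0.576 -0.206] [ 0.596 -0.19 ]
side 0.105 6 [ 0.576 -0.21 ] [ 0.596 -0.192]
side 0.11 6 [ 0.573 -0.209] [ 0.578 -0.194]
side 0.115 10 [ 0.574 -0.215] [ 0.586 -0.188]
disc 255 [ 608.6 -187.2] 48.6
```

View pics/d_scene.png

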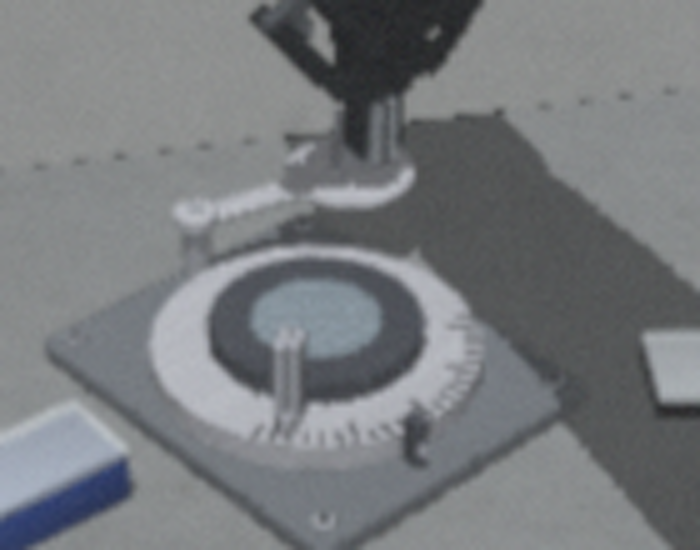

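View pics/d_side.png

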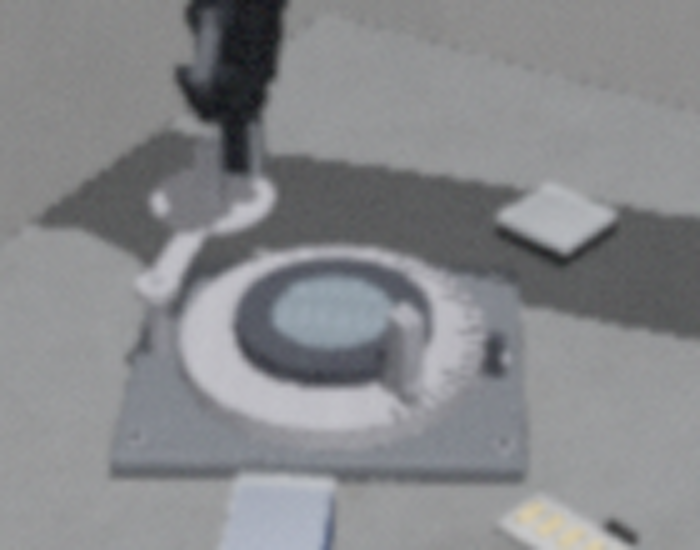

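The cover is at roughly q≈1.34 with no stop force yet, so I'll creep on while watching the wrist force.

{"name": "play_rows", "arguments": {"rows": [[[0,-0.08,-0.01],-0.5,0],[[0,-0.15,-0.03],-1,0],[[0,-0.15,-0.03],-1,0]]}}

```text
time: 9.83
ee_pos: [0.5903, -0.2078, 0.0428]
tcp_rot: [-79.5, 90.0, -0.8]
wrist_force: [0.0, -0.3, 0.4]
opening: -0.0
```

{"name": "play_rows", "arguments": {"rows": [[[0,-0.08,-0.01],-0.5,0],[[0,-0.08,-0.01],-0.5,0]]}}

```text
time: 10.0
ee_pos: [0.591, -0.2081, 0.0427]
tcp_rot: [-136.9, 90.0, -57.7]
wrist_force: [-0.1, -0.0, -0.5]
opening: -0.0003
```

{"name": "play_rows", "arguments": {"rows": [[[0,-0.08,-0.01],-0.5,0],[[0,-0.08,-0.01],-0.5,0]]}}

```text
time: 10.17
ee_pos: [0.5917, -0.2084, 0.0427]
tcp_rot: [-142.9, 90.0, -63.2]
wrist_force: [-0.6, 1.0, 0.2]
opening: -0.0002
```

{"name": "play_rows", "arguments": {"rows": [[[0,-0.08,-0.01],-0.5,0],[[0,-0.08,-0.01],-0.5,0]]}}

```text
time: 10.33
ee_pos: [0.5921, -0.2085, 0.0427]
tcp_rot: [95.1, 90.0, 175.3]
wrist_force: [-2.6, 0.7, 1.2]
opening: 0.0
```

{"name": "play_rows", "arguments": {"rows": [[[0,-0.04,0],0,0],[[0,-0.04,0],0,0]]}}

```text
time: 10.5
ee_pos: [0.5921, -0.2085, 0.0427]
tcp_rot: [93.5, 89.9, 173.6]
wrist_force: [-6.1, 0.7, 2.6]
opening: -0.0001
```

```bash
python3 -c "
from h import *
for i in range(3):
  st();bot.camera('side')
"
```

```text
t 10.5 p [ 0.5921 -0.2085  0.0427] zyaw 80.1 q [-19.4  15.6   4.2  78.7  -0.   -9.5] F [-6.05  0.68  2.61] op -0.0001
t 10.55 p [ 0.5921 -0.2085  0.0427] zyaw 80.1 q [-19.4  15.6   4.2  78.7  -0.   -9.5] F [-6.04  0.38  2.22] op 0.0001
t 10.6 p [ 0.5921 -0.2085  0.0427] zyaw 80.1 q [-19.4  15.6   4.2  78.7  -0.   -9.5] F [-5.66  0.67  2.38] op -0.0
```

That is the stop: 6 N and no further motion. I'll back off along the push line, then lift.

{"name": "play_rows", "arguments": {"rows": [[[0,0.3,0],0,0],[[0,0.8,0],0,0],[[0,1.5,0],0,0],[[-2,1.5,0],0,0],[[-5,1.5,0],0,0],[[-9,1.5,0],0,0],[[-12,1.5,0],0,0],[[-12,1.5,0],0,0]]}}

```text
time: 11.32
ee_pos: [0.5797, -0.2066, 0.1703]
tcp_rot: [-99.0, 89.4, -18.9]
wrist_force: [1.1, -0.2, 0.5]
opening: -0.0004
```

```bash
python3 -c "
from h import *
to([.52,-.05,.16],-1.4)"
```

```text
t 11.32 p [ 0.5797 -0.2066  0.1703] zyaw 80.12 q [-19.6  12.9  15.1  91.6   0.   -9.7] F [ 1.11 -0.23  0.48] op -0.0004
shift cm [ 0.92  8.58 14.41] turn 81.5
```

{"name": "play_rows", "arguments": {"rows": [[[0,1.5,2.5],7,0],[[0,3,5],14,0],[[0,4.5,7.5],21,0],[[0,6,10],28,0],[[0,8,12],35,0],[[0,8.6,14.4],42,0],[[0,8.6,14.4],49,0],[[0,8.6,14.4],56,0],[[0,8.6,14.4],63,0],[[0.9,8.6,14.4],70,0],[[0.9,8.6,14.4],77,0],[[0.9,8.6,14.4],81.5,0]]}}

```text
time: 12.32
ee_pos: [0.5174, -0.0493, 0.1533]
tcp_rot: [120.4, 90.0, 118.6]
wrist_force: [-1.2, 0.6, -0.3]
opening: -0.0001
```

{"name": "play_rows", "arguments": {"rows": [[[0,0,0],0,0],[[0,0,0],0,0]]}}

```text
time: 12.48
ee_pos: [0.5178, -0.0494, 0.1538]
tcp_rot: [3.9, 90.0, 2.7]
wrist_force: [-0.4, 1.1, -0.2]
opening: 0.0001
```

```bash
cat > meas.py <<'E'
from h import *
import pickle,sys
from scipy.optimize import least_squares
tag=sys.argv[1];o,A=st();p,d=bot.camera('wrist');pickle.dump((o,p,d),open(tag+'.pkl','wb'))
c=cam('wrist',o);P=cloud(c,d);z=P[...,2]
cv2.imwrite(f'pics/{tag}.png',cv2.resize(p,(768,576),interpolation=cv2.INTER_CUBIC))
near=np.hypot(P[...,0]-.5365,P[...,1]+.12)<.1
m=((abs(z-.028)<.004)&near).astype(np.uint8)
k,l,s,_=cv2.connectedComponentsWithStats(m);i=1+np.argmax(s[1:,4]);cn=max(cv2.findContours((l==i).astype(np.uint8),0,1)[0],key=len)
W=onplane(c,cv2.convexHull(cn)[:,0],.028)[:,:2]
f=least_squares(lambda q:np.hypot(*(W-q[:2]).T)-q[2],[.5365,-.12,.078],loss='soft_l1',f_scale=.001);C=f.x[:2];print('disc',np.round(f.x,4),len(W))
def rep(nm,m):
    q=P[m]
    if len(q)<5:print(nm,'none');return
    b=cv2.minAreaRect((q[:,:2]*1000).astype(np.float32));r=np.array(b[0])/1000-C;print(nm,len(q),np.round(b[0],1),np.round(b[1],1),'r',round(np.hypot(*r)*1000,1),'a_world',round(np.arctan2(-r[1],-r[0]),3))
R_=np.hypot(P[...,0]-C[0],P[...,1]-C[1])
rep('ringtab',(abs(z-.0755)<.003)&near&(R_>.045)&(R_<.08)&(P[...,0]<C[0]+.01))
rep('idx',(abs(z-.039)<.003)&(R_>.074)&(R_<.092)&(P[...,0]<C[0]-.03))
x,y=(proj(c,[*C,.03])[0]).astype(int);x0=max(0,x-110);y0=max(0,y-75)
cv2.imwrite(f'pics/{tag}c.png',cv2.resize(p[y0:y0+150,x0:x0+200],(800,600),interpolation=cv2.INTER_CUBIC));print('crop origin',x0,y0)
E
python3 meas.py w2
```

```text
t 12.48 p [ 0.5178 -0.0494  0.1538] zyaw -1.22 q [-5.4  0.1 -0.7 89.1  0.  85.8] F [-0.39  1.1  -0.2 ] op 0.0001
disc [ 0.5366 -0.1203  0.0778] 32
ringtab 218 [501.1 -70.1] [12.2 15.9] r 61.5 a_world -0.955
idx 74 [ 455.9 -103.3] [ 8. 10.] r 82.5 a_world -0.208
crop origin 167 166
```

View pics/w2.png

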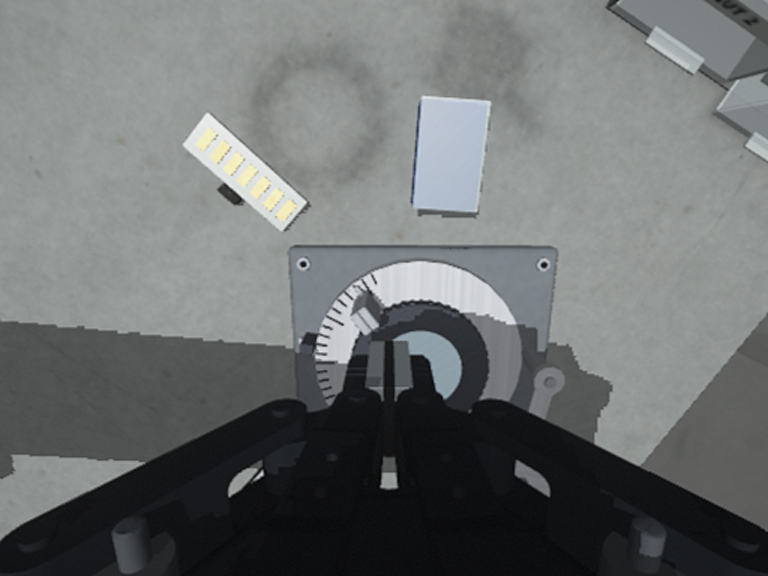

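The ring tab measures 12.2 x 15.9 mm at r = 61.5 mm, and the index 8 x 10 mm at r = 82.5 mm. Both agree with the given sizes, and the disc centre has not shifted. The ring has to turn 0.747 rad.

```bash
python3 -c "
from h import *
to([.522,-.0556,.0255],-54.7)"
```

```text
t 12.53 p [ 0.5178 -0.0494  0.1538] zyaw -1.21 q [-5.5  0.1 -0.7 89.2  0.  85.8] F [-0.08 -0.31 -0.4 ] op 0.0003
shift cm [12.83 -0.61  0.42] turn 53.5
```

{"name": "play_rows", "arguments": {"rows": [[[0,-0.6,0.4],7,0],[[0,-0.6,0.4],14,0],[[0,-0.6,0.4],21,0],[[0,-0.6,0.4],28,0],[[0,-0.6,0.4],35,0],[[0,-0.6,0.4],42,0],[[0,-0.6,0.4],49,0],[[0,-0.6,0.4],53.5,0],[[2,-0.6,0.4],53.5,0],[[4,-0.6,0.4],53.5,0],[[6,-0.6,0.4],53.5,0],[[6,-0.6,0.4],53.5,0]]}}

```text
time: 13.53
ee_pos: [0.52, -0.0553, 0.09]
tcp_rot: [-131.8, 89.7, 173.5]
wrist_force: [-1.3, -0.6, -0.9]
opening: 0.0003
```

{"name": "play_rows", "arguments": {"rows": [[[2,0,0],0,0],[[4,0,0],0,0],[[5,0,0],0,0],[[5.5,0,0],0,0],[[5.5,0,0],0,0],[[5.5,0,0],0,0]]}}

```text
time: 14.03
ee_pos: [0.5223, -0.0555, 0.0398]
tcp_rot: [47.8, 89.9, -7.1]
wrist_force: [0.8, -0.5, 0.0]
opening: -0.0001
```

```bash
python3 -c "
from h import *
look('e');look('e','side')
to([.522,-.0556,.0255],-54.7)"
```

```text
t 14.03 p [ 0.5223 -0.0555  0.0398] zyaw -54.86 q [ -6.1   1.6 -11.8  76.5  -0.  138.8] F [ 0.79 -0.48  0.  ] op -0.0001
scene 0.06 5 [ 0.5   -0.063] [ 0.522 -0.048]
scene 0.065 13 [ 0.5   -0.063] [ 0.526 -0.044]
scene 0.07 24 [ 0.5   -0.074] [ 0.527 -0.042]
scene 0.075 25 [ 0.501 -0.064] [ 0.527 -0.041]
scene 0.08 17 [ 0.507 -0.06 ] [ 0.526 -0.04 ]
scene 0.085 20 [ 0.507 -0.059] [ 0.526 -0.04 ]
scene 0.09 24 [ 0.508 -0.06 ] [ 0.526 -0.04 ]
scene 0.095 15 [ 0.508 -0.061] [ 0.519 -0.041]
scene 0.105 5 [ 0.505 -0.068] [ 0.515 -0.051]
scene 0.11 10 [ 0.505 -0.074] [ 0.52  -0.051]
scene 0.115 8 [ 0.503 -0.073] [ 0.519 -0.049]
t 14.08 p [ 0.5225 -0.0555  0.04  ] zyaw -54.86 q [ -6.1   1.6 -11.8  76.5   0.  138.8] F [-0.28 -0.08  0.57] op 0.0002
side 0.055 5 [ 0.5   -0.069] [ 0.507 -0.061]
side 0.06 6 [ 0.5  -0.07] [ 0.507 -0.058]
side 0.065 13 [ 0.5   -0.068] [ 0.528 -0.044]
side 0.07 19 [ 0.5  -0.07] [ 0.533 -0.042]
side 0.075 24 [ 0.5   -0.071] [ 0.533 -0.04 ]
side 0.08 18 [ 0.51  -0.053] [ 0.533 -0.038]
side 0.085 18 [ 0.51  -0.053] [ 0.533 -0.041]
side 0.09 21 [ 0.51 -0.05] [ 0.53 -0.04]
side 0.095 14 [ 0.51  -0.052] [ 0.533 -0.04 ]
side 0.1 15 [ 0.519 -0.058] [ 0.533 -0.038]
side 0.105 11 [ 0.514 -0.064] [ 0.537 -0.038]
side 0.11 20 [ 0.514 -0.067] [ 0.542 -0.038]
side 0.115 29 [ 0.51  -0.067] [ 0.542 -0.036]
t 14.13 p [ 0.5226 -0.0556  0.0401] zyaw -54.87 q [ -6.1   1.6 -11.8  76.5   0.  138.8] F [-0.61 -0.35  0.34] op 0.0002
shift cm [ 1.46 -0.05 -0.03] turn -0.2
```

View pics/e_scene.png

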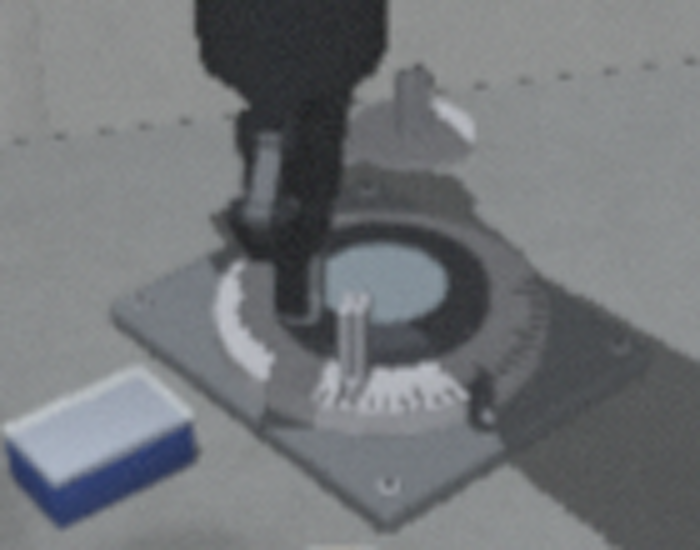

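View pics/e_side.png

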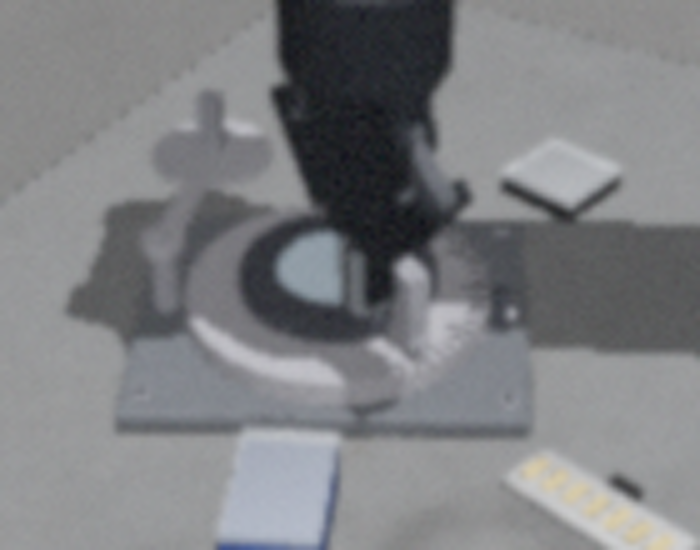

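{"name": "play_rows", "arguments": {"rows": [[[0.6,0,0],0,0],[[1.2,0,0],0,0],[[1.2,-0.2,0],0,0],[[1.2,-0.4,0],0,0],[[1.2,-0.6,0],0,0],[[1.2,-0.75,0],0,0],[[1.2,-0.75,0],0,0]]}}

```text
time: 14.72
ee_pos: [0.5156, -0.06, 0.0269]
tcp_rot: [53.0, 90.0, -1.9]
wrist_force: [0.6, -0.1, 1.1]
opening: 0.0001
```

{"name": "play_rows", "arguments": {"rows": [[[0,-0.22,-0.05],-2,0],[[0,-0.44,-0.11],-4,0],[[0,-0.66,-0.15],-6,0],[[0,-0.88,-0.18],-8,0],[[0,-1.1,-0.21],-10,0],[[0,-1.33,-0.23],-12,0],[[0,-1.55,-0.24],-14,0],[[0,-1.78,-0.24],-16,0],[[0,-1.78,-0.24],-16,0]]}}

```text
time: 15.47
ee_pos: [0.4998, -0.0682, 0.027]
tcp_rot: [30.1, 90.0, -8.7]
wrist_force: [0.2, 0.0, -0.2]
opening: 0.0001
```

```bash
cat > m2.py <<'E'
from h import *
C=np.array([.5366,-.1203])
for n in('scene','side'):
    c=cam(n);p,d=bot.camera(n);P=cloud(c,d);r=P[...,:2]-C;rr=np.hypot(r[...,0],r[...,1]);a=np.arctan2(-r[...,1],-r[...,0])
    m=(abs(P[...,2]-.0745)<.003)&(rr>.052)&(rr<.072)&(a<.4)&(a>-1.2);q=P[m]
    print(n,len(q),np.round(q.min(0),4),np.round(q.max(0),4),'a',np.round(np.percentile(a[m],[3,50,97]),3))
    m=(abs(P[...,2]-.0375)<.002)&(rr>.074)&(rr<.09)&(abs(a+.2)<.15);print('  idx',m.sum(),np.round(np.percentile(a[m],[3,50,97]),3))
E
python3 -c "
from h import *
look('f')"; python3 m2.py
```

```text
t 15.47 p [ 0.4998 -0.0682  0.027 ] zyaw -38.8 q [ -7.8  -0.9 -15.7  75.1  -0.  121. ] F [ 0.22  0.03 -0.22] op 0.0001
scene 0.055 15 [ 0.481 -0.08 ] [ 0.501 -0.054]
scene 0.06 29 [ 0.481 -0.081] [ 0.501 -0.055]
scene 0.065 28 [ 0.48  -0.081] [ 0.502 -0.054]
scene 0.07 41 [ 0.481 -0.088] [ 0.501 -0.054]
scene 0.075 26 [ 0.484 -0.084] [ 0.502 -0.052]
scene 0.08 14 [ 0.486 -0.064] [ 0.501 -0.054]
scene 0.095 5 [ 0.499 -0.061] [ 0.509 -0.051]
scene 0.115 4 [ 0.494 -0.05 ] [ 0.496 -0.046]
scene 29 [ 0.4816 -0.0901  0.0718] [ 0.5011 -0.0585  0.0764] a [-0.847 -0.683 -0.6  ]
  idx 12 [-0.256 -0.225 -0.187]
side 11 [ 0.4813 -0.0756  0.0716] [ 0.5121 -0.0573  0.0766] a [-1.135 -1.106 -0.799]
  idx 9 [-0.267 -0.236 -0.169]
```

View pics/f_scene.png

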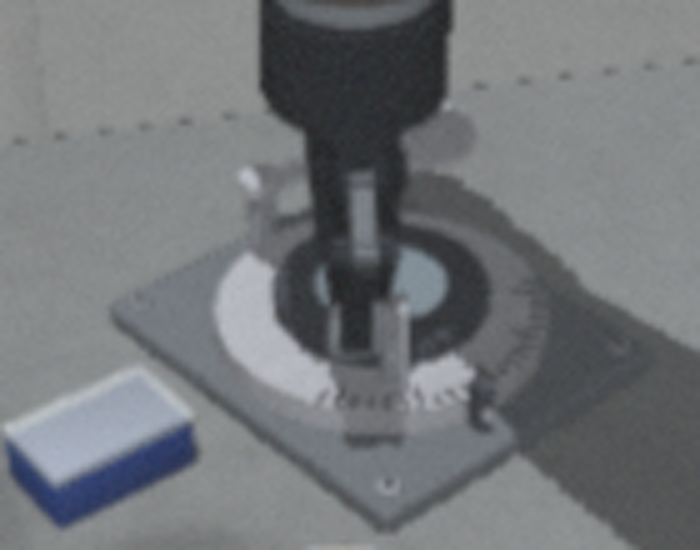

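{"name": "play_rows", "arguments": {"rows": [[[0,-0.22,-0.05],-2,0],[[0,-0.44,-0.11],-4,0],[[0,-0.66,-0.15],-6,0],[[0,-0.88,-0.18],-8,0],[[0,-1.1,-0.21],-10,0],[[0,-1.33,-0.23],-12,0],[[0,-1.55,-0.24],-14,0],[[0,-1.78,-0.24],-16,0],[[0,-2.0,-0.24],-18,0],[[0,-2.23,-0.22],-20,0],[[0,-2.45,-0.2],-22,0],[[0,-2.45,-0.2],-22,0]]}}

```text
time: 16.62
ee_pos: [0.4829, -0.086, 0.0268]
tcp_rot: [21.2, 90.0, 4.4]
wrist_force: [-0.3, 0.3, -0.5]
opening: -0.0
```

```bash
python3 -c "
from h import *
look('g')"; python3 m2.py
```

```text
t 16.62 p [ 0.4829 -0.086   0.0268] zyaw -16.85 q [-10.1  -2.8 -17.6  75.2   0.   96.8] F [-0.34  0.34 -0.5 ] op -0.0
scene 0.055 11 [ 0.47  -0.105] [ 0.488 -0.074]
scene 0.06 27 [ 0.469 -0.103] [ 0.488 -0.074]
scene 0.065 28 [ 0.467 -0.102] [ 0.491 -0.073]
scene 0.07 39 [ 0.465 -0.106] [ 0.49  -0.072]
scene 0.075 20 [ 0.467 -0.105] [ 0.485 -0.072]
scene 0.08 20 [ 0.468 -0.089] [ 0.489 -0.074]
scene 0.085 13 [ 0.471 -0.08 ] [ 0.493 -0.073]
scene 0.09 5 [ 0.472 -0.076] [ 0.491 -0.072]
scene 0.095 22 [ 0.472 -0.095] [ 0.496 -0.069]
scene 0.1 26 [ 0.467 -0.092] [ 0.506 -0.069]
scene 0.105 18 [ 0.469 -0.08 ] [ 0.505 -0.07 ]
scene 0.11 7 [ 0.47  -0.077] [ 0.496 -0.07 ]
scene 0.115 25 [ 0.466 -0.088] [ 0.502 -0.066]
scene 16 [ 0.4694 -0.1069  0.0724] [ 0.4888 -0.0734  0.0762] a [-0.746 -0.327 -0.224]
  idx 15 [-0.261 -0.235 -0.168]
side 13 [ 0.4813 -0.0831  0.0726] [ 0.4955 -0.0737  0.0772] a [-0.768 -0.736 -0.699]
  idx 12 [-0.302 -0.223 -0.148]
```

View pics/g_scene.png

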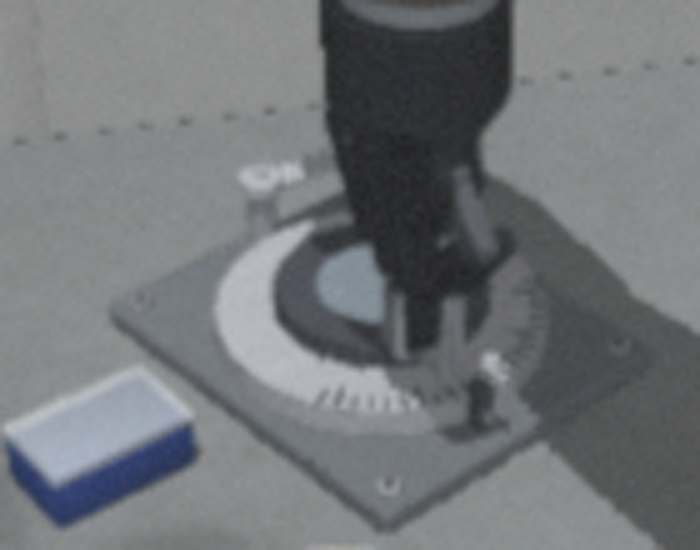

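I'll back off and measure the tab and pointer against the index from above before the last bit.

{"name": "play_rows", "arguments": {"rows": [[[0,0.3,0],0,0],[[0,0.8,0],0,0],[[0,1.5,0],0,0],[[-2,1.5,0],0,0],[[-5,1.5,0],0,0],[[-8,2.5,1.5],-5,0],[[-10,3.5,3],-10,0],[[-10,4.5,5.5],-15.5,0],[[-10,4.5,5.5],-15.5,0],[[-10,4.5,5.5],-15.5,0],[[-10,4.5,5.5],-15.5,0]]}}

```text
time: 17.68
ee_pos: [0.5481, -0.0583, 0.1261]
tcp_rot: [175.7, 89.9, 174.3]
wrist_force: [-0.1, 0.1, 0.1]
opening: -0.0
```

```bash
python3 meas.py w3
```

```text
t 17.68 p [ 0.5481 -0.0583  0.1261] zyaw -1.43 q [-6.1  4.3  0.6 86.3 -0.  85.4] F [-0.11  0.12  0.06] op -0.0
disc [ 0.5369 -0.1188  0.0766] 32
ringtab 267 [ 478.1 -102.4] [12.8 15.8] r 61.1 a_world -0.271
idx 93 [ 458.4 -103.7] [15.3  9.8] r 80.0 a_world -0.19
crop origin 140 169
```

View pics/w3c.png

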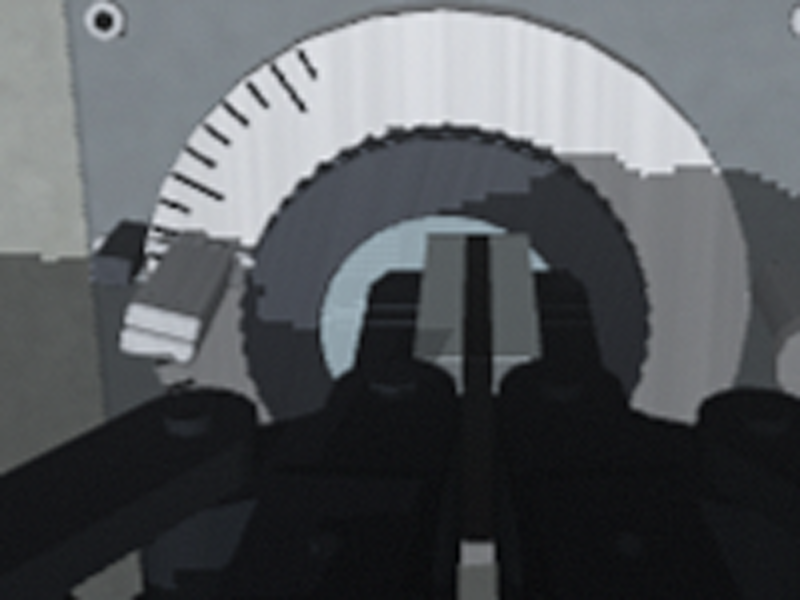

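{"name": "play_rows", "arguments": {"rows": [[[-1,-3,-2],0,0],[[-1,-6,-4],0,0],[[-1,-9,-6],0,0],[[-0.5,-10.9,-7.5],0,0],[[-0.5,-10.9,-7.5],0,0],[[-0.5,-10.9,-7.5],0,0],[[-0.5,-10.9,-7.5],0,0]]}}

```text
time: 18.32
ee_pos: [0.4708, -0.1657, 0.1319]
tcp_rot: [10.6, 90.0, 9.2]
wrist_force: [0.4, -0.7, -0.1]
opening: -0.0001
```

```bash
python3 meas.py w4
```

```text
t 18.32 p [ 0.4708 -0.1657  0.1319] zyaw -1.44 q [-19.4  -2.9  -6.1  86.8   0.   72. ] F [ 0.37 -0.67 -0.12] op -0.0001
disc [ 0.5372 -0.1209  0.0778] 56
ringtab 323 [ 478.  -102.7] [12.  15.8] r 62.0 a_world -0.298
idx 107 [ 458.8 -103.6] [16.7  9.9] r 80.3 a_world -0.218
crop origin 219 61
```

View pics/w4c.png

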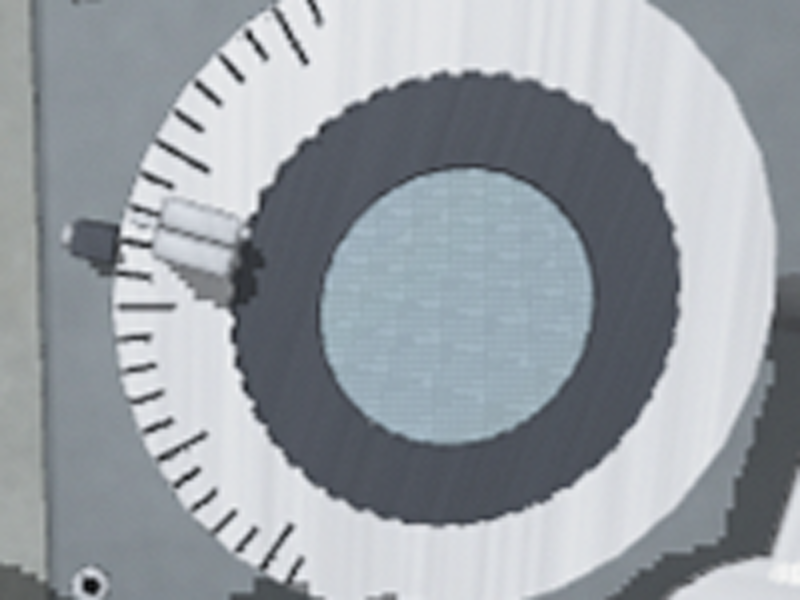

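View pics/w4.png

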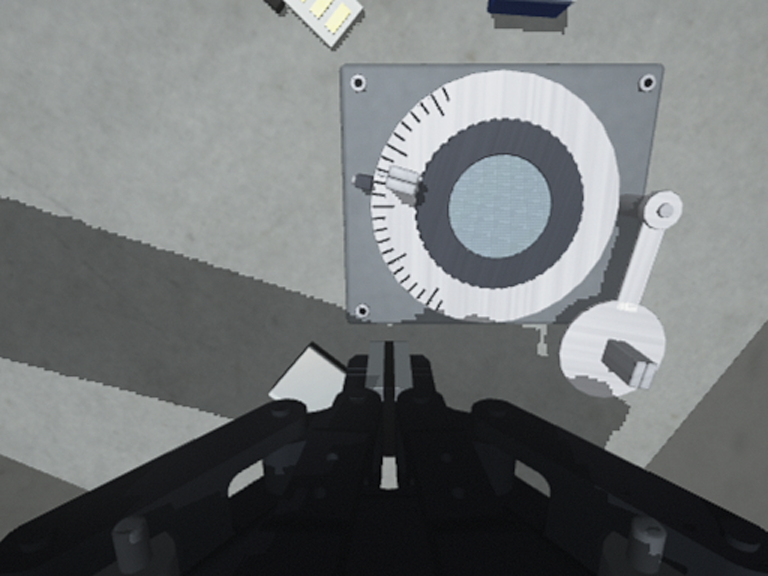

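This is a clear top view. The dark index is at crop (95,245), the pointer tip and tab at (190,235), and the long zero mark at (148,307). The cover is fully to the side. I'll measure the index and pointer separately.

```bash
cat > fine.py <<'E'
from h import *
import pickle,sys
from scipy.optimize import least_squares
o,p,d=pickle.load(open(sys.argv[1]+'.pkl','rb'));c=cam('wrist',o);P=cloud(c,d);z=P[...,2];g=p.mean(2)
def fit(W,r0):
    f=least_squares(lambda q:np.hypot(*(W-q[:2]).T)-q[2],[.537,-.12,r0],loss='soft_l1',f_scale=.0007);return f.x
C0=np.array([.537,-.1205]);rr=np.hypot(P[...,0]-C0[0],P[...,1]-C0[1])
def hull(m,zz):
    k,l,s,_=cv2.connectedComponentsWithStats(m.astype(np.uint8));i=1+np.argmax(s[1:,4]);cn=max(cv2.findContours((l==i).astype(np.uint8),0,1)[0],key=len)
    return onplane(c,cv2.convexHull(cn)[:,0],zz)[:,:2]
D=fit(hull((abs(z-.028)<.004)&(rr<.09),.028),.078);print('disc',np.round(D,4))
Rg=fit(hull((abs(z-.041)<.004)&(rr<.054),.041),.05);print('ring',np.round(Rg,4))
# glass by colour
hsv=cv2.cvtColor(p,cv2.COLOR_BGR2HSV);G=fit(hull((hsv[...,1]>25)&(hsv[...,2]>90)&(rr<.04),.041),.03);print('glass',np.round(G,4))
for C in(D[:2],Rg[:2]):
    ang=lambda q:np.arctan2(-(q[:,1]-C[1]),-(q[:,0]-C[0]))
    q=P[(abs(z-.0755)<.003)&(rr>.045)&(rr<.08)&(P[...,0]<.53)];b=cv2.minAreaRect((q[:,:2]*1e3).astype(np.float32));print('tab',np.round(b[0],1),np.round(b[1],1),'a',np.round(ang(np.array([b[0]])/1e3),4))
    m=(g<75)&(rr>.073)&(rr<.1)&(P[...,0]<.47)&(abs(P[...,1]+.105)<.02)&(z>.03);W=onplane(c,np.argwhere(m)[:,::-1],.038)
    b=cv2.minAreaRect((W[:,:2]*1e3).astype(np.float32));print('idx',m.sum(),np.round(b[0],1),np.round(b[1],1),'a',np.round(ang(np.array([b[0]])/1e3),4),'mean a',round(ang(W).mean(),4), 'r',np.round(np.hypot(*(np.array(b[0])/1e3-C))*1e3,1))
    q=P[(abs(z-.039)<.0025)&(rr>.0775)&(rr<.092)&(P[...,0]<.47)];b=cv2.minAreaRect((q[:,:2]*1e3).astype(np.float32));print('idx depth',len(q),np.round(b[0],1),np.round(b[1],1),'a',np.round(ang(np.array([b[0]])/1e3),4))
x,y=proj(c,[.462,-.103,.034])[0].astype(int);print('crop',x-30,y-22);cv2.imwrite(f'pics/{sys.argv[1]}f.png',cv2.resize(p[y-22:y+23,x-30:x+30],(800,600),interpolation=cv2.INTER_CUBIC))
E
python3 fine.py w4
```

```text
disc [ 0.5372 -0.1209  0.0778]
ring [ 0.5369 -0.1209  0.0505]
glass [ 0.5374 -0.1206  0.0401]
tab [ 478.  -102.7] [12.  15.8] a [-0.2979]
idx 10 [ 460.7 -103.4] [14.2  8.6] a [-0.2248] mean a -0.2018 r 78.5
idx depth 101 [ 456.  -103.8] [7.9 9.7] a [-0.208]
tab [ 478.  -102.7] [12.  15.8] a [-0.2983]
idx 10 [ 460.7 -103.4] [14.2  8.6] a [-0.2248] mean a -0.2017 r 78.1
idx depth 101 [ 456.  -103.8] [7.9 9.7] a [-0.208]
crop 218 97
```

View pics/w4f.png

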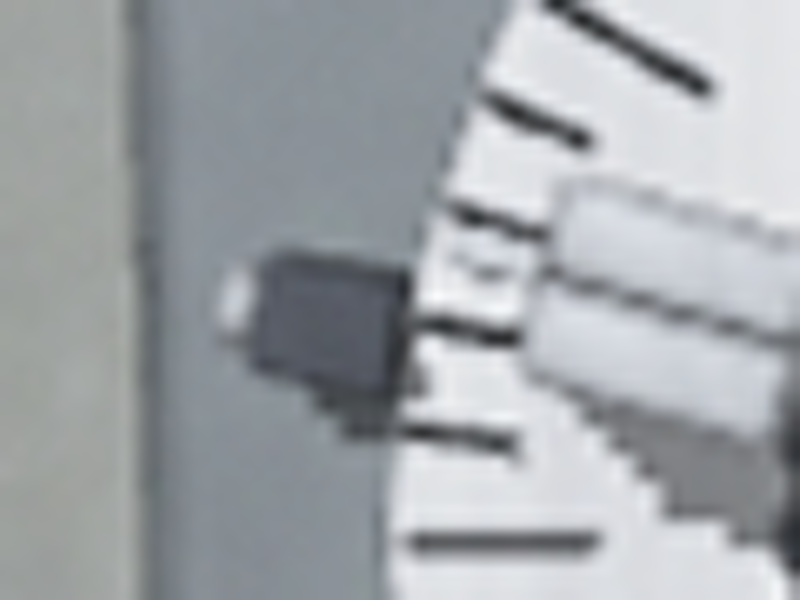

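Run:
```python
from h import *
import pickle
o,p,d=pickle.load(open('w4.pkl','rb'));c=cam('wrist',o);C=np.array([.5371,-.1209])
def A(u,v,z):
    W=onplane(c,[218+u/13.333-.5,97+v/13.333-.5],z)[0];r=W[:2]-C;print(u,v,np.round(W,4),'r',round(np.hypot(*r)*1e3,1),'a',round(np.arctan2(-r[1],-r[0]),3))
A(480,266,.034);A(460,262,.034)
print('idx');A(330,318,.038);A(408,335,.038)
print('marks');A(500,543,.028);A(460,437,.028);A(465,330,.028);A(495,222,.028);A(535,122,.028);A(635,45,.028)
print('tab seam');A(560,275,.075);A(790,335,.075)
```

```text
480 266 [ 0.4668 -0.1005  0.034 ] r 73.2 a -0.282
460 262 [ 0.4654 -0.1002  0.034 ] r 74.6 a -0.281
idx
330 318 [ 0.4567 -0.1036  0.038 ] r 82.3 a -0.212
408 335 [ 0.4619 -0.1048  0.038 ] r 76.9 a -0.211
marks
500 543 [ 0.4675 -0.1196  0.028 ] r 69.6 a -0.019
460 437 [ 0.4649 -0.1121  0.028 ] r 72.7 a -0.121
465 330 [ 0.4655 -0.1049  0.028 ] r 73.4 a -0.22
495 222 [ 0.4678 -0.0976  0.028 ] r 73.1 a -0.324
535 122 [ 0.4707 -0.0911  0.028 ] r 72.7 a -0.422
635 45 [ 0.4777 -0.0862  0.028 ] r 68.8 a -0.529
tab seam
560 275 [ 0.4721 -0.1007  0.075 ] r 68.0 a -0.302
790 335 [ 0.4853 -0.1044  0.075 ] r 54.3 a -0.309
```

The ring is at −0.298 by depth and the index at −0.208, so about 0.09 rad is left. I'll return to the tab for the final push.

```bash
python3 -c "
from h import *
to([.4862,-.0749,.0268],-16.85)"
```

```text
t 18.37 p [ 0.4711 -0.1654  0.1319] zyaw -1.39 q [-19.4  -2.8  -6.   86.8   0.   72. ] F [0.04 0.14 0.3 ] op 0.0001
shift cm [10.51  9.08  1.29] turn 15.5
```

{"name": "play_rows", "arguments": {"rows": [[[0,3,0.4],7,0],[[0,6,0.8],14,0],[[0,9.1,1.3],15.5,0],[[0,9.1,1.3],15.5,0],[[2.5,9.1,1.3],15.5,0],[[5,9.1,1.3],15.5,0],[[7,9.1,1.3],15.5,0],[[9,9.1,1.3],15.5,0],[[10,9.1,1.3],15.5,0],[[10.5,9.1,1.3],15.5,0],[[10.5,9.1,1.3],15.5,0],[[10.5,9.1,1.3],15.5,0]]}}

```text
time: 19.37
ee_pos: [0.4866, -0.0752, 0.0275]
tcp_rot: [6.3, 90.0, -10.5]
wrist_force: [1.6, 0.4, 0.1]
opening: 0.0
```

```bash
python3 -c "
from h import *
to([.4829,-.086,.0268],-16.85)"
```

```text
t 19.37 p [ 0.4866 -0.0752  0.0275] zyaw -16.86 q [ -8.8  -2.6 -17.3  75.2  -0.   98.1] F [1.64 0.44 0.15] op 0.0
shift cm [ 0.07 -1.14 -0.05] turn -0.0
```

{"name": "play_rows", "arguments": {"rows": [[[0,-0.4,0],0,0],[[0,-0.8,0],0,0],[[0,-1.0,-0.05],0,0],[[0,-1.14,-0.05],0,0],[[0,-1.25,-0.08],-1,0],[[0,-1.36,-0.1],-2,0],[[0,-1.47,-0.13],-3,0],[[0,-1.6,-0.16],-4.2,0],[[0,-1.6,-0.16],-4.2,0],[[0,-1.6,-0.16],-4.2,0]]}}

```text
time: 20.2
ee_pos: [0.4798, -0.0902, 0.0266]
tcp_rot: [-138.1, 90.0, -150.8]
wrist_force: [-0.6, 0.4, -0.3]
opening: -0.0001
```

```bash
python3 -c "
from h import *
st()"
```

```text
t 20.2 p [ 0.4798 -0.0902  0.0266] zyaw -12.69 q [-10.6  -3.1 -17.9  75.2  -0.   92. ] F [-0.56  0.37 -0.28] op -0.0001
```

{"name": "play_rows", "arguments": {"rows": [[[0,0.3,0],0,0],[[0,0.8,0],0,0],[[0,1.5,0],0,0],[[-3,1.5,0],0,0],[[-6,1.5,0],0,0],[[-9,1.5,0],0,0],[[-10.5,-1.5,-0.5],-5,0],[[-10.5,-4.5,-1],-11,0],[[-10.5,-7.5,-2],-11,0],[[-10.5,-7.5,-2],-11,0],[[-10.5,-7.5,-2],-11,0],[[-10.5,-7.5,-2],-11,0]]}}

```text
time: 21.2
ee_pos: [0.4442, -0.1584, 0.1317]
tcp_rot: [65.3, 90.0, 63.6]
wrist_force: [0.9, 0.4, -0.8]
opening: 0.0002
```

```bash
python3 meas.py w5; python3 fine.py w5
```

```text
t 21.2 p [ 0.4442 -0.1584  0.1317] zyaw -1.71 q [-19.6  -6.6  -9.6  87.    0.   72.1] F [ 0.86  0.44 -0.83] op 0.0002
disc [ 0.5373 -0.121   0.0779] 47
ringtab 316 [ 476.7 -107.4] [12.1 15.9] r 62.1 a_world -0.221
idx 106 [ 457.9 -104.3] [ 7.9 14. ] r 81.1 a_world -0.208
crop origin 247 68
disc [ 0.5373 -0.121   0.0778]
ring [ 0.5367 -0.1208  0.0506]
glass [ 0.5374 -0.1206  0.0402]
tab [ 476.7 -107.4] [12.1 15.9] a [-0.2213]
idx 191 [ 445.2 -202.6] [391.  570.3] a [0.7249] mean a 1.0005 r 123.0
idx depth 101 [ 456.  -103.9] [7.9 9.9] a [-0.2082]
tab [ 476.7 -107.4] [12.1 15.9] a [-0.2203]
idx 191 [ 445.2 -202.6] [391.  570.3] a [0.7291] mean a 1.0026 r 122.7
idx depth 101 [ 456.  -103.9] [7.9 9.9] a [-0.2073]
crop 247 104
```

View pics/w5f.png

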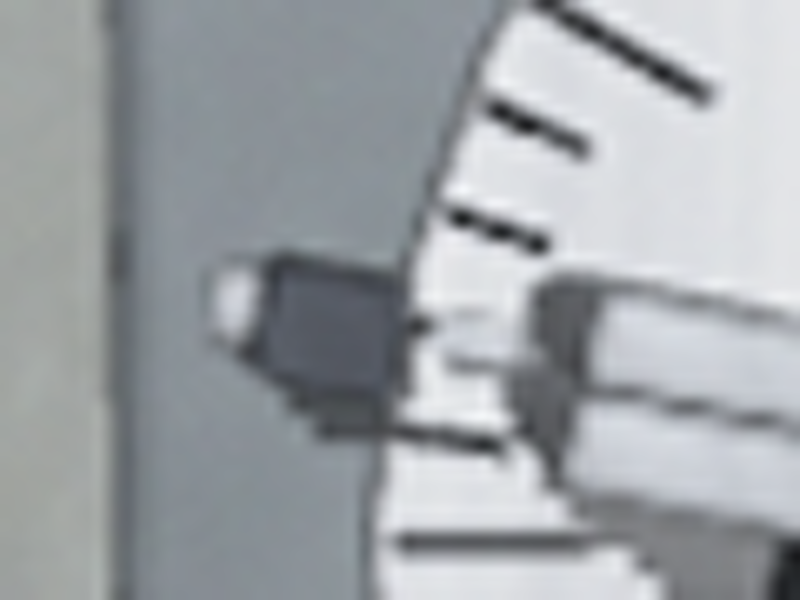

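The ring is at −0.221 and the index at −0.208, so it is 0.013 rad (about 1 mm) short. The picture agrees, with the pointer just above the block's middle. I'll make one small final nudge from the same calibrated contact.

```bash
python3 -c "
from h import *
to([.4819,-.0792,.0268],-12)"
```

```text
t 21.25 p [ 0.4443 -0.1581  0.1316] zyaw -1.66 q [-19.6  -6.6  -9.6  87.    0.   72.1] F [ 0.64 -0.07 -0.16] op -0.0003
shift cm [10.48  8.    3.53] turn 10.3
```

{"name": "play_rows", "arguments": {"rows": [[[0,3,1.3],5,0],[[0,6,2.6],10.3,0],[[0,8,3.5],10.3,0],[[0,8,3.5],10.3,0],[[2.5,8,3.5],10.3,0],[[5,8,3.5],10.3,0],[[7,8,3.5],10.3,0],[[9,8,3.5],10.3,0],[[10,8,3.5],10.3,0],[[10.5,8,3.5],10.3,0],[[10.5,8,3.5],10.3,0],[[10.5,8,3.5],10.3,0]]}}

```text
time: 22.25
ee_pos: [0.4818, -0.0799, 0.0275]
tcp_rot: [4.9, 90.0, -7.1]
wrist_force: [0.2, -0.7, 0.4]
opening: 0.0001
```

```bash
python3 -c "
from h import *
to([.4794,-.0909,.0268],-12)"
```

```text
t 22.25 p [ 0.4818 -0.0799  0.0275] zyaw -11.96 q [ -9.4  -3.1 -17.9  75.2   0.   92.6] F [ 0.22 -0.72  0.42] op 0.0001
shift cm [ 0.07 -1.13 -0.  ] turn 0.0
```

{"name": "play_rows", "arguments": {"rows": [[[0,-0.4,0],0,0],[[0,-0.8,0],0,0],[[0,-0.95,0],0,0],[[0,-1.0,0],0,0],[[0,-1.05,0],0,0],[[0,-1.09,0],0,0],[[0,-1.13,0],0,0],[[0,-1.13,0],0,0],[[0,-1.13,0],0,0]]}}

```text
time: 23.0
ee_pos: [0.479, -0.091, 0.0267]
tcp_rot: [-128.5, 90.0, -140.5]
wrist_force: [0.0, 0.2, 1.4]
opening: 0.0001
```

```bash
python3 -c "
from h import *
to([.4794,-.0909,.0268],-12)"
```

```text
t 23.0 p [ 0.479  -0.091   0.0267] zyaw -11.98 q [-10.8  -3.2 -18.   75.2  -0.   91.2] F [0.05 0.25 1.36] op 0.0001
shift cm [-0.01  0.02  0.04] turn 0.0
```

{"name": "play_rows", "arguments": {"rows": [[[0,0.3,0],0,0],[[0,0.8,0],0,0],[[0,1.5,0],0,0],[[-3,1.5,0],0,0],[[-6,1.5,0],0,0],[[-9,1.5,0],0,0],[[-10.5,-1.5,-0.5],-5,0],[[-10.5,-4.5,-1],-10.5,0],[[-10.5,-7.5,-1],-10.5,0],[[-10.5,-7.5,-1],-10.5,0],[[-10.5,-7.5,-1],-10.5,0],[[-10.5,-7.5,-1],-10.5,0]]}}

```text
time: 24.0
ee_pos: [0.4537, -0.1618, 0.1316]
tcp_rot: [127.4, 90.0, 125.9]
wrist_force: [0.9, -0.2, -1.0]
opening: 0.0001
```

```bash
python3 meas.py w6; python3 fine.py w6|grep -v 'idx [0-9]'; python3 -c "
from h import *
import pickle
o,p,d=pickle.load(open('w6.pkl','rb'));c=cam('wrist',o);P=cloud(c,d);z=P[...,2]
q=P[(abs(z-.0885)<.004)&(P[...,0]>.55)];b=cv2.minAreaRect((q[:,:2]*1e3).astype(np.float32));print('covtab',len(q),b)
m=(z>.056)&(z<.067)&(np.hypot(P[...,0]-.6245,P[...,1]+.1225)<.02);q=P[m];print('post',(q.min(0)+q.max(0))/2)
"
```

```text
t 24.0 p [ 0.4537 -0.1618  0.1316] zyaw -1.51 q [-19.6  -5.2  -8.3  86.9   0.   71.9] F [ 0.89 -0.17 -0.96] op 0.0001
disc [ 0.5373 -0.1211  0.0778] 47
ringtab 318 [ 476.5 -108.2] [12. 16.] r 62.1 a_world -0.208
idx 105 [ 457.7 -104.3] [ 7.9 13.4] r 81.3 a_world -0.208
crop origin 237 65
disc [ 0.5373 -0.121   0.0778]
ring [ 0.5367 -0.1208  0.0505]
glass [ 0.5374 -0.1205  0.0401]
tab [ 476.5 -108.2] [12. 16.] a [-0.2082]
idx depth 102 [ 456.  -103.8] [7.9 9.8] a [-0.2086]
tab [ 476.5 -108.2] [12. 16.] a [-0.2054]
idx depth 102 [ 456.  -103.8] [7.9 9.8] a [-0.2065]
crop 237 101
covtab 322 ((607.6263427734375, -209.28030395507812), (16.56122589111328, 12.732090950012207), 77.39752197265625)
post [ 0.62478655 -0.12640764  0.05948836]
```

View pics/w6f.png

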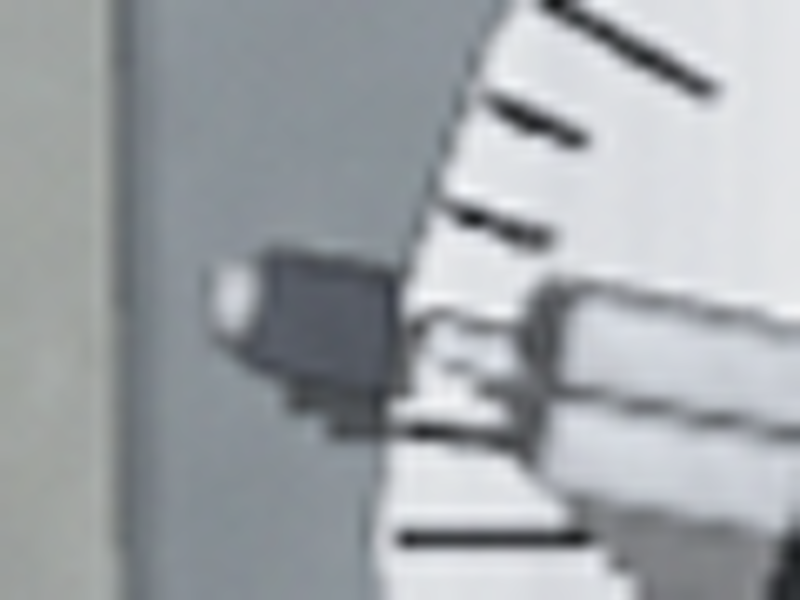

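View pics/w6.png

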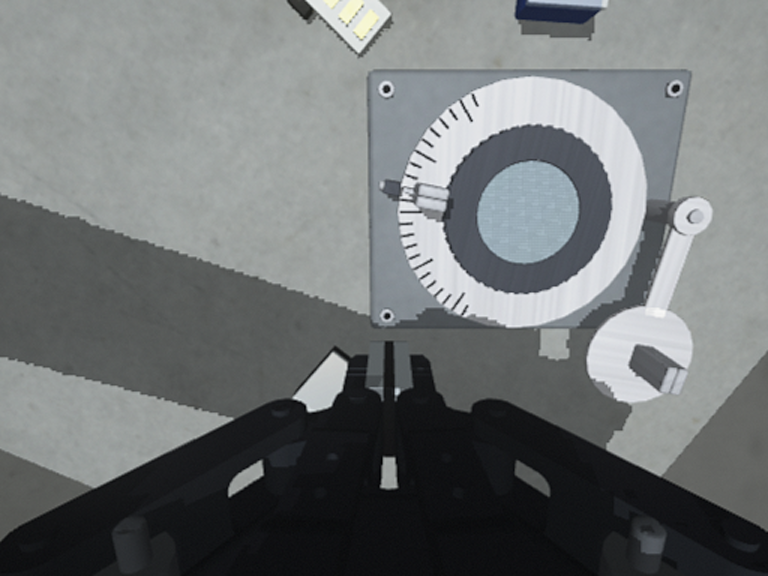

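The pointer now stands at the middle of the index block: both read −0.208. The cover tab gives q≈1.39, at its stop within the error. The unit has not shifted, and the hand is clear above it.

{"name": "play_rows", "arguments": {"rows": [[[-3,0,0],0,0],[[-6,0,0],0,0],[[-6,0,0],0,0],[[-6,0,0],0,0]]}}

```text
time: 24.38
ee_pos: [0.4547, -0.1616, 0.1932]
tcp_rot: [-16.2, 89.8, -17.6]
wrist_force: [0.0, 0.0, -0.7]
opening: 0.0003
```

```bash
python3 -c "
from h import *
st();print(bot.job_done())"
```

```text
t 24.38 p [ 0.4547 -0.1616  0.1932] zyaw -1.4 q [-19.6  -4.7  -1.   93.5   0.   71.8] F [ 0.05  0.01 -0.68] op 0.0003
the job is handed in; nothing more can be done
None
```

The polariser is ready and the job is handed in at 24.4 s. With closed fingers I pushed the dust cover round to its stop, then pushed the ring lever in stages until its pointer stood at the index block.

**Last checks**
- **Ring and index:** tab and index block both measured −0.208 rad in the world frame, agreeing to about 0.002 rad. The picture shows the pointer at the middle of the block.
- **Cover:** it stopped at about 6 N with no further motion. The final picture gives q≈1.39, which matches 1.4 within the measuring error.
- **Surroundings:** the scale centre and the index stayed put to within about 1 mm. I did not measure the bystander boxes again. The hand finished clear above the unit.

**What disagreed**
- **Fingertip height:** the closed fingertips ended about 25 mm above the reported TCP. My first cover push therefore passed just over the tab without touching it; I corrected the height from the fixed cameras and repeated it.
- **Disc centre:** fits from different views varied by 1–2 mm, so I took the final angles from a single top view.

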